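Load torches into the carrier and lock the comb with the linch pin

ROBOT

A 6-joint arm with a two-finger parallel gripper is mounted at the origin on the work surface. World frame = base frame: x ahead of the robot, y to its left, z up, the work surface at z = 0. Lengths are in m, angles in rad, forces in N, time in s.
With the tool pointing down it reaches from about 0.35 to 0.775 m from the base axis. Payload 7.3 kg.
Tool frame: the origin (TCP) lies between the finger pads; the fingertips stand 11 mm ahead of it and the grasp point (between the pads) lies 8 mm behind it; z points along the fingers, y is the direction in which the jaws open and shut (so a half turn about z gives the same grasp; the last joint's range is limited). The gripper opens to 92 mm and grips with 3 to 60 N. Pads are 19 mm wide; open, the fingers measure 130 mm over their backs; the gripper's body (75 mm by 190 mm) begins 47 mm behind the grasp point.
Start: joints at [-1.485, 0.342, 1.524, -0, 1.275, -0.146], TCP at [0.121, -0.511, 0.215] pointing down, gripper open.
Joint ranges: [-2.53, 2.53], [-0.77, 2.02], [0.04, 2.7], [-1, 4.14], [0.28, 2.66], [-3.11, 3.11]. Speed limits (rad/s): [2.57, 2.57, 3.14, 3.14, 3.14, 3.14].

INTERFACE

Orientations are given as a unit quaternion [w, x, y, z].
In Python, from bench import monitor, capture, camera_model, env gives the robot as it stands.
- The arm moves only by the tool send_rows, never from a script. Its argument "rows" is a list of rows, each a list of 7 numbers: the turn, a rotation vector about the tool's x, y, z in units of 8 degrees (1.0 is 8 degrees), then the shift along the tool's x, y, z in units of 60 mm (1.0 is 60 mm), then the opening in per cent of the stroke, from 0 (shut) to 100 (fully open). A call has 1 to 8 rows; each row is the pose to reach, as a shift and turn from the pose commanded when the call began, along the tool's axes at that moment; what a row does not reach only later rows make up. A row lasts 1/8 s, in which the tool goes at most 62.5 mm and 10.7 degrees, less where a joint would pass 70% of its speed; a pose out of reach is approached as far as the arm can. A call with a gripper value outside its range is refused whole. The fingers move at their own pace and stop on an object; "grip_force" is the grip in N (left out, the last holds). Time passes only in rows, so rows that repeat a pose let the fingers close. It gives the time, the measured TCP pose, the force and the opening at its end, in the units of the state.
- monitor.read_state(): the state, without advancing time (a new reading comes with each control period).
- capture(name): name is "scene" or "top" or "wrist"; returns the picture (384x512x3 uint8, red, green, blue); there is no depth.
- camera_model(name): a dict with "fx", "fy", "cx", "cy" (pixels), "camera_from_world" (4x4, takes a point from world to camera coordinates); the wrist camera has in their place "hand_eye" (4x4, takes a point from camera to tool coordinates, whose origin is the TCP and whose axes are the flange's). Camera axes: x right, y down, z forward; pixel columns grow to the right and rows downward; lengths in m; the calibration is good to about 2 mm. A picture is of the moment at which its call begins: read the wrist's pose just before it. camera_model takes no time and is no camera call.
- env.sign_off(): hands the job in, once; it reports no verdict.
The state is a dict: "time": time; "qpos": joint angles; "joint_vel": joint speeds; "tau": joint torques, N m; "tcp_pos": TCP position; "tool_rot": TCP orientation; "wrist_force": force on the tool from outside, world axes, zero at the start; "moment": the same for the moment, N m; "gripper_width": finger opening in m.
Only numpy, scipy, OpenCV 4.12 (cv2) and the standard library are available. Lean on these libraries where they do the work, as an engineer would, in place of code of your own. Each camera call takes 0.05 s, during which the arm holds its last target. There are 200 camera calls.

TASK

Load the torch carrier for dispatch: slide the red comb fully open (to the end of its track away from the yellow bracket), lay every torch on the bench into a groove of its own with its lens end towards the robot, and then slide the comb across until its teeth lie over the grooves and its hole lines up with the yellow bracket. Lock it by pushing the linch pin fully home through the bracket and the comb from the robot's side, and flip its sprung ring right over so that it snaps around the pin's end. Leave the other things on the bench where they are.

Things in the scene. Friction and masses are not known exactly. Their poses are not given: they have to be found in the camera images.
- carrier: Torch carrier, fixed: aluminium base 210 x 330 x 18 mm, four blue V grooves along its x, a track with the red comb behind them, a yellow pin bracket at its -y end. Origin on the bench under the middle of the grooves; x away from the robot, z up. Groove saddles (x = -35..-23 and 23..35 mm, rims 51 mm up) leave 46 mm between them for fingers, free down to 28 mm above the bench.
- groove1 (a point): Groove 1 (y = -90 mm in the carrier): the point where the middle of a seated torch's axis lies, 50 mm above the bench; axes as the carrier's.
- groove2 (a point): Groove 2 (y = -30 mm in the carrier): the point where the middle of a seated torch's axis lies, 50 mm above the bench; axes as the carrier's.
- groove3 (a point): Groove 3 (y = 30 mm in the carrier): the point where the middle of a seated torch's axis lies, 50 mm above the bench; axes as the carrier's.
- groove4 (a point): Groove 4 (y = 90 mm in the carrier): the point where the middle of a seated torch's axis lies, 50 mm above the bench; axes as the carrier's.
- comb (a joint): Red comb's position on its track (0 to 0.050 m, growing to carrier -y, towards the bracket; friction 2 N). 0 = fully open: the 44 mm gaps between its 16 mm teeth are over the grooves. 0.030 = teeth over the grooves, 20 mm square hole of its lug in line with the bracket. Teeth: 72 to 80 mm up, carrier x = 40 to 92 mm, over the torches' tails; they block loading unless open. Lug top 128 mm up.
- comb_grip (a point): Middle of the comb's black grip block, 24 mm (carrier x) by 20 mm (carrier y) by 40 mm high, 80 to 120 mm above the bench on the comb's bar. Moves with the comb; axes as the carrier's.
- pin_seat (a point): Where the pin's origin lies when fully home: near face of the bracket (carrier x 73, y -165), 107 mm up; axes as carrier, pin along +x. Bracket: two plates 34 mm wide, 10 mm thick, 18 mm apart, 18 mm square holes centred 108 mm up, tops 128 mm up; the comb's lug runs between. A ledge 26 mm wide, top 95 mm up, reaches 52 mm towards the robot to carry the pin's head (24 mm high).
- pin: Linch pin, about 0.34 kg. Origin on its axis at the shoulder; x along the shank to the tip, z up. Head: dark steel block x = -50..0 mm, 22 mm wide, 24 mm high. Shank: 14 mm square, x = 0..52 mm, then a cone to the tip at 66 mm. Starts lying on its head's flat underside (origin 12 mm up), ring up and back. Grip the head's sides from above at about x = -20 mm.
- ring (a joint): Angle of the pin's sprung wire ring (0 to 2.5 rad), hinged at pin x = -44 mm, z = 0, about pin y; 122 mm from hinge to sleeve centre, 58 mm wide. 0 = open, slanting up and back, 143 deg from the shank; 0.93 = square to the shank; 2.5 = shut, flat along the pin, around the bracket and the pin's end. An over-centre spring (0.03 Nm) holds it at either end; beyond about 1.3 it snaps shut by itself.
- ring_sleeve (a point): Centre of the orange sleeve on the ring's cross bar, 12 mm in diameter, 32 mm long along the pin's y axis: where the ring is pushed or pinched.
- torch1: Torch, 144 mm long, about 0.14 kg; origin on its axis at mid-barrel, x along it towards the tail. Black barrel 24 mm in diameter, x = -42..42 mm; hexagonal aluminium lens head, 28 mm across flats, x = -82..-42; hexagonal black tail cap, 28 mm across flats, x = 42..62. Lies with its axis 14 mm up, on any of its six flats (rolled about x). May be absent.
- torch2: Torch, 144 mm long, about 0.14 kg; origin on its axis at mid-barrel, x along it towards the tail. Black barrel 24 mm in diameter, x = -42..42 mm; hexagonal aluminium lens head, 28 mm across flats, x = -82..-42; hexagonal black tail cap, 28 mm across flats, x = 42..62. Lies with its axis 14 mm up, on any of its six flats (rolled about x). May be absent.
- torch3: Torch, 144 mm long, about 0.14 kg; origin on its axis at mid-barrel, x along it towards the tail. Black barrel 24 mm in diameter, x = -42..42 mm; hexagonal aluminium lens head, 28 mm across flats, x = -82..-42; hexagonal black tail cap, 28 mm across flats, x = 42..62. Lies with its axis 14 mm up, on any of its six flats (rolled about x). May be absent.
- torch4: Torch, 144 mm long, about 0.14 kg; origin on its axis at mid-barrel, x along it towards the tail. Black barrel 24 mm in diameter, x = -42..42 mm; hexagonal aluminium lens head, 28 mm across flats, x = -82..-42; hexagonal black tail cap, 28 mm across flats, x = 42..62. Lies with its axis 14 mm up, on any of its six flats (rolled about x). May be absent.
- torch1_tail (a point): Centre of the torch's tail end, on its axis, 62 mm from the torch's origin.
- torch2_tail (a point): Centre of the torch's tail end, on its axis, 62 mm from the torch's origin.
- torch3_tail (a point): Centre of the torch's tail end, on its axis, 62 mm from the torch's origin.
- torch4_tail (a point): Centre of the torch's tail end, on its axis, 62 mm from the torch's origin.
- ring_bin: Bystander: blue open bin, 130 x 100 x 60 mm; origin under its centre.
- jar: Bystander: clear jar, 60 mm in diameter, 90 mm high; origin under its centre.
- blister: Bystander: clear plastic pack, 160 x 90 x 35 mm; origin under its centre.
- tape: Bystander: yellow roll, 90 mm in diameter, 24 mm high; origin under its centre.
Not all that is in view belongs to the job. Leave any blue look-alike of the torch1 alone.

How it is judged:
By the outcome, as a careful person would: the job done as asked, in the order asked, and still so for the second after the job is handed in, with the robot touching nothing.
Of torch1, torch2, torch3, torch4 only 2 to 4 are there at a start; the rules pass over those that are not, and their reading is None.
At some moment in a run one of torch1, torch2, torch3, torch4, pin may be knocked a few centimetres aside while the robot is not near it.
It also fails if it takes over 210 s, if anything falls off the work surface, if the arm or the gripper's body presses on something with over 40 N, if the wrist force passes 120 N, or if a joint passes its speed limit or range.

## Working session

There is one attempt and no reset: what is moved stays moved. The work goes in short steps, Python scripts to look and compute and a tool call to move; the robot and the scene stay as the last step left them, time stands still between calls to the robot, and variables do not carry over. Pictures are saved under pics/ and viewed, about 12 in all and at most 16, crops included, and the job is handed in when it is done.

Besides the shell and the picture viewer there is one more tool, called after "Emit:" by a JSON object that holds its "fn" and its "kwargs". send_rows: Moves the arm, as the interface text tells. Its arguments: {"type":"object","properties":{"rows":{"type":"array","items":{"type":"array","items":{"type":"number"}}},"grip_force":{"type":"number"}},"required":["rows"]}

```bash
ls; mkdir -p pics
python3 - <<'E'
from bench import monitor, capture, camera_model, env
import cv2,numpy as np
np.set_printoptions(precision=4,suppress=True)
print(monitor.read_state())
for n in ("scene","top","wrist"):
    im=capture(n); cv2.imwrite(f"pics/{n}0.png",im[:,:,::-1]); m=camera_model(n); print(n,m)
E
```

```text
pics
{'time': 0.0, 'qpos': array([-1.485 ,  0.3427,  1.525 , -0.    ,  1.2754, -0.146 ]), 'joint_vel': array([-0.0001,  0.0003,  0.    ,  0.0017, -0.0006, -0.0013]), 'tau': array([  0.0002, -43.1245, -24.4221,   0.0717,   0.0562,  -0.0001]), 'tcp_pos': array([ 0.1206, -0.5105,  0.2146]), 'tool_rot': array([-0.0008,  0.9933,  0.1156,  0.    ]), 'wrist_force': array([-0.24  , -0.3267,  0.3911]), 'moment': array([ 0.0142, -0.1004, -0.0338]), 'gripper_width': 0.0917697227892437}
scene {'fx': 453.3021866800626, 'fy': 453.3021866800626, 'cx': 251.1262320406217, 'cy': 190.49593654920506, 'camera_from_world': array([[ 0.8484,  0.5293, -0.0108, -0.4481],
       [ 0.2762, -0.4598, -0.844 , -0.0733],
       [-0.4517,  0.7131, -0.5362,  1.7531],
       [ 0.    ,  0.    ,  0.    ,  1.    ]])}
top {'fx': 378.56536418057055, 'fy': 378.56536418057055, 'cx': 259.32343427403134, 'cy': 190.9394071048862, 'camera_from_world': array([[ 0.0235, -0.9996, -0.0168, -0.0229],
       [-0.9969, -0.0222, -0.0749,  0.5444],
       [ 0.0745,  0.0185, -0.997 ,  1.1082],
       [ 0.    ,  0.    ,  0.    ,  1.    ]])}
wrist {'fx': 284.74864328265943, 'fy': 284.74864328265943, 'cx': 254.78119426713425, 'cy': 195.55393512639657, 'hand_eye': array([[-0.0001, -0.9589, -0.2838,  0.0785],
       [ 1.    , -0.    , -0.0004,  0.0003],
       [ 0.0004, -0.2838,  0.9589, -0.1689],
       [ 0.    ,  0.    ,  0.    ,  1.    ]])}
```

View pics/top0.png

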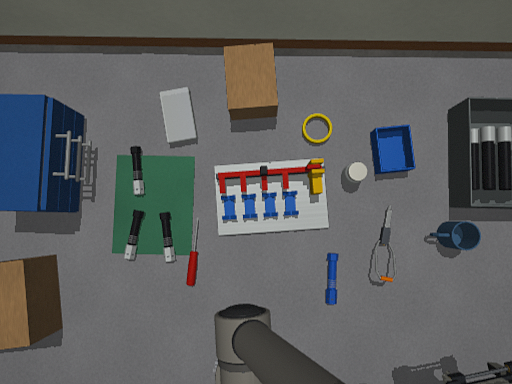

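View pics/scene0.png

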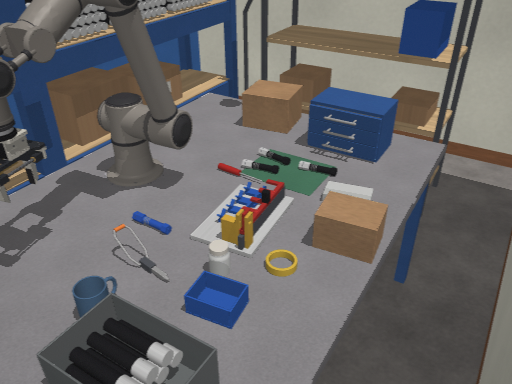

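Top view: the carrier is at about (271,200). Three torches lie on the green mat at (137,170), (134,234) and (167,236), with lenses towards the robot. The pin is at (387,235) with its orange sleeve at (386,279). The blue torch look-alike is at (332,278).

```bash
cat > h.py <<'E'
from bench import monitor, capture, camera_model, env
import cv2,numpy as np
from scipy.spatial.transform import Rotation as R
np.set_printoptions(precision=4,suppress=True)
def pose(s=None):
    s=s or monitor.read_state(); q=s["tool_rot"]; T=np.eye(4)
    T[:3,:3]=R.from_quat([q[1],q[2],q[3],q[0]]).as_matrix(); T[:3,3]=s["tcp_pos"]; return T
def cam(n):
    """image, K, world_from_camera"""
    m=camera_model(n); K=np.array([[m["fx"],0,m["cx"]],[0,m["fy"],m["cy"]],[0,0,1]])
    T=pose()@m["hand_eye"] if n=="wrist" else np.linalg.inv(m["camera_from_world"])
    return capture(n),K,T
def ray(K,T,uv,z):
    d=np.c_[np.atleast_2d(uv),np.ones(len(np.atleast_2d(uv)))]@np.linalg.inv(K).T@T[:3,:3].T
    o=T[:3,3]; return o+d*((z-o[2])/d[:,2])[:,None]
def proj(K,T,P):
    c=(np.atleast_2d(P)-T[:3,3])@T[:3,:3]@K.T; return c[:,:2]/c[:,2:]
def blobs(mask,amin):
    n,l,s,c=cv2.connectedComponentsWithStats(mask.astype(np.uint8)); 
    return [(l==i) for i in range(1,n) if s[i,4]>=amin]
def axis(P):
    c=P.mean(0); w,v=np.linalg.eigh(np.cov((P-c)[:,:2].T)); return c,v[:,1]
def down(yaw): # tool x along yaw, z down
    c,s=np.cos(yaw),np.sin(yaw); return np.array([[c,s,0],[s,-c,0],[0,0,-1]])
def go(p,yaw=None,Rt=None):
    """print shift & turn in row units from now to target TCP p, tool x at yaw (tool down)"""
    T=pose(); 
    if Rt is None: Rt=down(yaw)
    rv=R.from_matrix(T[:3,:3].T@Rt).as_rotvec()
    print("row: turn",np.degrees(rv)/8,"shift",T[:3,:3].T@(np.array(p)-T[:3,3])/0.06,"| tcp",T[:3,3],"yaw",np.degrees(np.arctan2(T[1,0],T[0,0])))
E
python3 - <<'E'
from h import *
im,K,T=cam("top"); hsv=cv2.cvtColor(im,cv2.COLOR_RGB2HSV); H,S,V=[hsv[...,i].astype(int) for i in range(3)]
def pts(b,z): v,u=np.nonzero(b); return ray(K,T,np.c_[u,v],z)
roi=np.zeros(H.shape,bool); roi[155:245,205:335]=1
blue=(H>100)&(H<130)&(S>120)&roi
print("saddles"); sad=[]
for b in blobs(blue,20): p=pts(b,.045); c,a=axis(p); sad.append(c); print(b.sum(),c,a)
for nm,m,z in (("red",((H<8)|(H>172))&(S>150)&roi,.08),("yel",(H>18)&(H<35)&(S>150)&roi,.128),("white",(S<40)&(V>150)&roi,.018)):
    for b in blobs(m,40):
        p=pts(b,z); r=cv2.minAreaRect(p[:,:2].astype(np.float32)); print(nm,b.sum(),p.mean(0),r)
blk=(V<60)&roi
for b in blobs(blk,10): print("black",b.sum(),pts(b,.12).mean(0))
mat=np.zeros(H.shape,bool); mat[140:268,110:185]=1
t=mat&(S<90)&((V<55)|(V>130)) 
for b in blobs(mat&~((H>60)&(H<100)&(S>60)),40):
    p=pts(b,.014); c,a=axis(p); l=(p-c)[:,:2]@a; vv=V[b]; print("torch",b.sum(),c,np.degrees(np.arctan2(a[1],a[0])),"ext",l.min(),l.max(),"corr bright/l",np.corrcoef(l,vv)[0,1], "end hi",c[:2]+a*l.max(),"lo",c[:2]+a*l.min())
big=cv2.resize(im[180:300,340:430],None,fx=6,fy=6,interpolation=cv2.INTER_CUBIC)[:, :, ::-1]
big2=cv2.resize(im[150:245,205:335],None,fx=6,fy=6,interpolation=cv2.INTER_CUBIC)[:,:,::-1]
cv2.imwrite("pics/pin.png",big[:600]);cv2.imwrite("pics/car.png",big2)
E
```

```text
saddles
265 [ 0.5102 -0.1004  0.045 ] [-0.997  -0.0779]
263 [ 0.5049 -0.0411  0.045 ] [-0.9939 -0.1106]
262 [0.4939 0.0775 0.045 ] [-0.9958 -0.0913]
257 [0.4986 0.0176 0.045 ] [-0.9973 -0.0739]
red 412 [ 0.5906 -0.0883  0.08  ] ((0.581981897354126, -0.10144440829753876), (0.058045316487550735, 0.1740824580192566), 8.971226692199707)
red 366 [0.5744 0.0561 0.08  ] ((0.5659406185150146, 0.04660310968756676), (0.05653790757060051, 0.11716274917125702), 5.334000110626221)
yel 61 [ 0.6212 -0.1645  0.128 ] ((0.6212756633758545, -0.16383886337280273), (0.010915206745266914, 0.03786707669496536), 1.2016979455947876)
yel 314 [ 0.5681 -0.1632  0.128 ] ((0.566999614238739, -0.16471755504608154), (0.06497543305158615, 0.043240051716566086), 1.217077612876892)
white 4033 [ 0.5115 -0.0475  0.018 ] ((0.5312356352806091, -0.04445686936378479), (0.20738741755485535, 0.327333003282547), 5.262088298797607)
black 109 [ 0.5872 -0.0216  0.12  ]
black 35 [ 0.5886 -0.1164  0.12  ]
black 22 [0.5722 0.0613 0.12  ]
torch 3749 [0.4987 0.3403 0.014 ] -175.1987853143483 ext -0.20045003687746574 0.19481449410243568 corr bright/l 0.04418672695391212 end hi [0.3046 0.324 ] lo [0.6984 0.3571]
```

View pics/car.png

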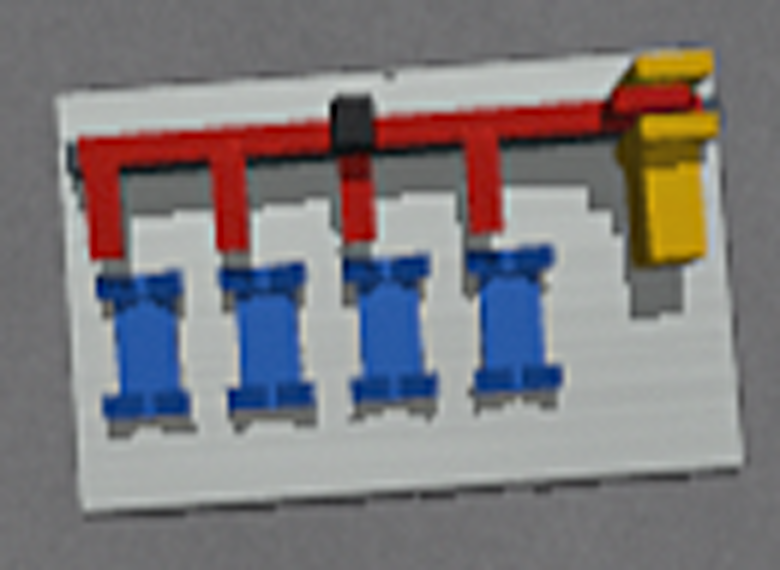

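The crop shows the teeth about 20 mm to +y of the groove centres, so the comb is about 10 mm closed. The black grip is on the bar. The yaw is 5.2 deg.

Run:
```python
from h import *
im,K,T=cam("top"); hsv=cv2.cvtColor(im,cv2.COLOR_RGB2HSV); H,S,V=[hsv[...,i].astype(int) for i in range(3)]
def pts(b,z): v,u=np.nonzero(b); return ray(K,T,np.c_[u,v],z)
mat=np.zeros(H.shape,bool); mat[142:266,116:182]=1
print("green",hsv[200,150],"barrel",hsv[155,136],"lens",hsv[186,139])
m=mat&((V<45)|((S<60)&(V>120)))
for b in blobs(cv2.morphologyEx(m.astype(np.uint8),cv2.MORPH_CLOSE,np.ones((3,3))),60):
    p=pts(b,.014); c,a=axis(p); a=a*np.sign(a[0]); l=(p-c)[:,:2]@a; br=V[b]>110
    lens=p[br].mean(0)
    print("torch",b.sum(),c,"deg",np.degrees(np.arctan2(a[1],a[0])),"ext",l.min(),l.max(),"mid",c[:2]+a*(l.max()+l.min())/2,"lens",lens)
roi=np.zeros(H.shape,bool); roi[200:290,360:410]=1
for b in blobs(roi&(H<22)&(S>120)&(V>120),5): print("sleeve px",np.argwhere(b).mean(0)[::-1], pts(b,.08).mean(0))
cv2.imwrite("pics/pin.png",cv2.resize(im[195:295,350:420],None,fx=6,fy=6,interpolation=cv2.INTER_CUBIC)[:, :, ::-1])
```

```text
green [ 73 120 100] barrel [150  17  30] lens [ 80   5 148]
torch 345 [0.6068 0.363  0.014 ] deg 5.464516201705097 ext -0.08174505961255984 0.06530102743208756 mid [0.5986 0.3622] lens [0.5528 0.3598 0.014 ]
torch 233 [0.441  0.3566 0.014 ] deg -7.525538505034744 ext -0.05295322226724152 0.0375420528134343 mid [0.4334 0.3576] lens [nan nan nan]
torch 217 [0.4394 0.2678 0.014 ] deg 8.015513826349721 ext -0.04341086418902685 0.03556072831781284 mid [0.4356 0.2673] lens [nan nan nan]
torch 122 [0.3555 0.2566 0.014 ] deg 2.6095696019992123 ext -0.02482894212466605 0.03695174199669587 mid [0.3615 0.2569] lens [0.3505 0.257  0.014 ]
torch 103 [0.3593 0.3759 0.014 ] deg -17.023104733265637 ext -0.025500482096875943 0.02660222685587751 mid [0.3598 0.3757] lens [0.3556 0.3775 0.014 ]
sleeve px [386.5 278.5] [ 0.3059 -0.3681  0.08  ]<stdin>:9: RuntimeWarning: Mean of empty slice.
  ret = um.true_divide(
```

View pics/pin.png

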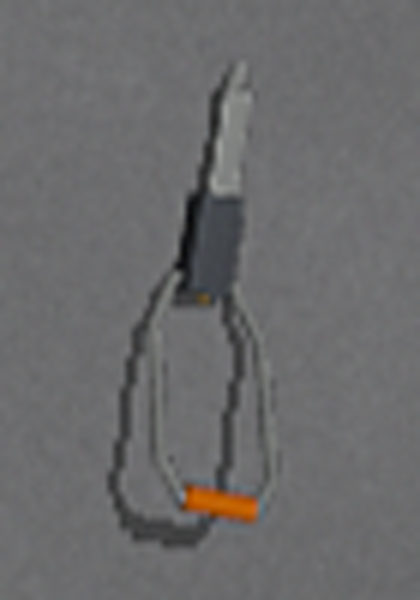

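The pin lies tip-forward, ring up and back towards the robot, with the sleeve at about (386,279). Next I move over the comb grip.

```bash
python3 -c "
from h import *
go([.587,-.022,.23],np.radians(5.24))"
```

```text
row: turn [-0.0041 -0.0005  1.0044] shift [ 9.4365 -6.1442 -0.2445] | tcp [ 0.1206 -0.5108  0.2151] yaw 13.275567372800031
```

Emit:
{"fn": "send_rows", "kwargs": {"rows": [[0,0,1,9.44,-6.14,-0.25,100],[0,0,1,9.44,-6.14,-0.25,100],[0,0,1,9.44,-6.14,-0.25,100],[0,0,1,9.44,-6.14,-0.25,100],[0,0,1,9.44,-6.14,-0.25,100],[0,0,1,9.44,-6.14,-0.25,100],[0,0,1,9.44,-6.14,-0.25,100],[0,0,1,9.44,-6.14,-0.25,100]]}}

```text
time: 1.25
tcp_pos: [0.467, -0.1478, 0.2266]
tool_rot: [0.0, 0.999, 0.046, 0.0]
wrist_force: [1.0, -1.2, -0.3]
gripper_width: 0.0916
```

Emit:
{"fn": "send_rows", "kwargs": {"rows": [[0,0,0,0,0,0,100]]}}

```text
time: 1.38
tcp_pos: [0.4679, -0.1461, 0.2262]
tool_rot: [-0.0, 0.999, 0.049, 0.0]
wrist_force: [-0.3, -0.1, -0.4]
gripper_width: 0.0918
```

```bash
python3 -c "
from h import *
go([.587,-.022,.23],np.radians(5.24))"
```

```text
row: turn [-0.0036 -0.0041  0.05  ] shift [ 2.1784 -1.8633 -0.0605] | tcp [ 0.4679 -0.1461  0.2262] yaw 5.640095766269412
```

Emit:
{"fn": "send_rows", "kwargs": {"rows": [[0,0,0.05,2.18,-1.86,-0.06,100],[0,0,0.05,2.18,-1.86,-0.06,100],[0,0,0.05,2.18,-1.86,-0.06,100],[0,0,0.05,2.18,-1.86,-0.06,100],[0,0,0.05,2.18,-1.86,-0.06,100]]}}

```text
time: 2.0
tcp_pos: [0.585, -0.0274, 0.2296]
tool_rot: [0.0, 0.999, 0.042, -0.001]
wrist_force: [-0.6, -0.1, 0.3]
gripper_width: 0.0917
```

Run:
```python
from h import *
im,K,T=cam("wrist"); hsv=cv2.cvtColor(im,cv2.COLOR_RGB2HSV); H,S,V=[hsv[...,i].astype(int) for i in range(3)]
go([.587,-.022,.23],np.radians(5.24))
for b in blobs(V<45,100):
    v,u=np.nonzero(b); print("blk",b.sum(),u.mean(),v.mean(),ray(K,T,[[u.mean(),v.mean()]],.12))
for b in blobs((H>100)&(H<130)&(S>120),150):
    v,u=np.nonzero(b); print("blue",b.sum(),u.mean(),v.mean(),ray(K,T,[[u.mean(),v.mean()]],.045))
for b in blobs((H>18)&(H<35)&(S>150),150):
    v,u=np.nonzero(b); print("yel",b.sum(),u.min(),u.max(),v.min(),v.max())
cv2.imwrite("pics/w1.png",im[:,:,::-1])
```

```text
row: turn [ 0.0027  0.0072 -0.0553] shift [ 0.0425 -0.0918 -0.0025] | tcp [ 0.5849 -0.0277  0.2299] yaw 4.797599355541267
blk 526 250.95247148288973 175.1235741444867 [[ 0.6018 -0.0221  0.12  ]]
blk 24925 214.1245336008024 324.9918555667001 [[0.4181 0.0067 0.12  ]]
blk 5593 398.8256749508314 261.6806722689076 [[ 0.5189 -0.1914  0.12  ]]
blk 721 498.8266296809986 297.66990291262135 [[ 0.4831 -0.3157  0.12  ]]
blk 141 354.8014184397163 295.45390070921985 [[ 0.4722 -0.1512  0.12  ]]
blk 145 154.7103448275862 296.0827586206897 [[0.4522 0.0759 0.12  ]]
blue 1265 504.15335968379446 131.8118577075099 [[ 0.6646 -0.3245  0.045 ]]
blue 895 176.60782122905027 223.2201117318436 [[0.5115 0.071  0.045 ]]
blue 1227 218.00244498777505 230.04237978810107 [[0.5063 0.0156 0.045 ]]
blue 1154 261.62998266897745 230.87261698440207 [[ 0.5101 -0.0429  0.045 ]]
blue 1131 304.290893015031 231.34394341290894 [[ 0.5142 -0.1002  0.045 ]]
yel 2689 350 429 13 95
yel 1112 350 421 147 170
yel 2305 348 416 177 232
yel 544 86 114 252 301
yel 566 396 423 252 301
yel 1391 242 511 312 322
```

View pics/w1.png

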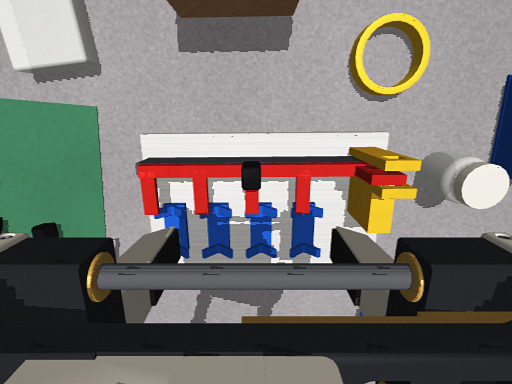

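The wrist view shows the comb grip at (251,175), four blue grooves, the bracket at right and the jar at (480,185), all clear of the fingers.

```bash
python3 -c "
from h import *
go([.592,-.0221,.094],np.radians(5.24))"
```

```text
row: turn [ 0.0027  0.0072 -0.0553] shift [ 0.1277 -0.084   2.264 ] | tcp [ 0.5849 -0.0277  0.2299] yaw 4.797599355541267
```

Emit:
{"fn": "send_rows", "kwargs": {"rows": [[0,0,-0.05,0.13,-0.08,0.8,60],[0,0,-0.05,0.13,-0.08,1.6,60],[0,0,-0.05,0.13,-0.08,2.1,60],[0,0,-0.05,0.13,-0.08,2.26,60],[0,0,-0.05,0.13,-0.08,2.26,60],[0,0,-0.05,0.13,-0.08,2.26,0],[0,0,-0.05,0.13,-0.08,2.26,0],[0,0,-0.05,0.13,-0.08,2.26,0]], "grip_force": 15}}

```text
time: 3.05
tcp_pos: [0.5935, -0.0209, 0.0951]
tool_rot: [0.0, 0.999, 0.046, 0.001]
wrist_force: [-0.5, -0.1, -0.5]
gripper_width: 0.0295
```

Emit:
{"fn": "send_rows", "kwargs": {"rows": [[0,0,0,0,0,0,0],[0,0,0,0,-0.05,0,0],[0,0,0,0,-0.1,0,0],[0,0,0,0,-0.15,0,0],[0,0,0,0,-0.15,0,0]]}}

```text
time: 3.68
tcp_pos: [0.5925, -0.0114, 0.0947]
tool_rot: [-0.0, 0.999, 0.046, 0.0]
wrist_force: [-1.4, 0.1, 6.1]
gripper_width: 0.0195
```

Emit:
{"fn": "send_rows", "kwargs": {"rows": [[0,0,0,0,-0.04,0,0],[0,0,0,0,-0.08,0,0],[0,0,0,0,-0.08,0,0]]}}

```text
time: 4.05
tcp_pos: [0.5921, -0.0068, 0.0947]
tool_rot: [-0.0, 0.999, 0.046, 0.0]
wrist_force: [-0.8, -0.5, 4.0]
gripper_width: 0.0199
```

Emit:
{"fn": "send_rows", "kwargs": {"rows": [[0,0,0,0,-0.04,0,0],[0,0,0,0,-0.08,0,0],[0,0,0,0,-0.08,0,0]]}}

```text
time: 4.42
tcp_pos: [0.5918, -0.0042, 0.0947]
tool_rot: [0.002, 0.999, 0.046, 0.0]
wrist_force: [-1.2, -9.8, 4.8]
gripper_width: 0.0201
```

The comb stopped at its end: 10 N reaction and the grip at carrier y≈0. Next I release and rise.

Emit:
{"fn": "send_rows", "kwargs": {"rows": [[0,0,0,0,0.05,0,0],[0,0,0,0,0.05,0,50],[0,0,0,0,0.05,0,50],[0,0,0,0,0.05,0,50],[0,0,0,0,0.05,-1,70],[0,0,0,0,0.05,-2,70],[0,0,0,0,0.05,-2,70]]}}

```text
time: 5.3
tcp_pos: [0.5944, -0.0054, 0.2199]
tool_rot: [0.001, 0.999, 0.046, 0.005]
wrist_force: [0.2, -0.3, -0.1]
gripper_width: 0.064
```

```bash
python3 -c "
from h import *
go([.60,.363,.2],np.radians(5.5))"
```

```text
row: turn [ 0.0178 -0.0752 -0.0255] shift [ 0.6566 -6.1067  0.3228] | tcp [ 0.5944 -0.0054  0.2199] yaw 5.29637325794482
```

Emit:
{"fn": "send_rows", "kwargs": {"rows": [[0,0,0,0.65,-6.1,0.3,70],[0,0,0,0.65,-6.1,0.3,70],[0,0,0,0.65,-6.1,0.3,70],[0,0,0,0.65,-6.1,0.3,70],[0,0,0,0.65,-6.1,0.3,70],[0,0,0,0.65,-6.1,0.3,70],[0,0,0,0.65,-6.1,0.3,70],[0,0,0,0.65,-6.1,0.3,70]]}}

```text
time: 6.3
tcp_pos: [0.5964, 0.3623, 0.195]
tool_rot: [0.001, 0.999, 0.046, -0.001]
wrist_force: [-0.6, -1.3, -0.1]
gripper_width: 0.0642
```

```bash
cat >> h.py <<'E'
def torches(save=None,amin=300):
    """torches in the wrist view on the bench: tail, barrel, lens blobs -> origin and yaw"""
    im,K,T=cam("wrist"); hsv=cv2.cvtColor(im,cv2.COLOR_RGB2HSV); S,V=hsv[...,1].astype(int),hsv[...,2].astype(int)
    if save: cv2.imwrite(save,im[:,:,::-1])
    for b in blobs((V<50)&(np.arange(384)[:,None]<262),amin):
        v,u=np.nonzero(b); p=ray(K,T,np.c_[u,v],.014); c,a=axis(p); a=a*np.sign(a[0]); l=(p-c)[:,:2]@a
        print("dark",b.sum(),"px",u.mean().round(),v.min(),v.max(),c,"yaw",np.degrees(np.arctan2(a[1],a[0])).round(2),"ext",l.min(),l.max(),
          "tail-62:",c[:2]+a*(l.max()-.062),"neck+42:",c[:2]+a*(l.min()+.042))
    return T
E
python3 -c "
from h import *
torches('pics/w2.png')
go([.60,.363,.2],np.radians(5.5))"
```

```text
dark 1326 px 255.0 111 175 [0.6394 0.3653 0.014 ] yaw 6.99 ext -0.04188506246778363 0.0349822276721115 tail-62: [0.6126 0.362 ] neck+42: [0.6395 0.3653]
dark 414 px 195.0 229 261 [0.4884 0.4342 0.014 ] yaw -13.89 ext -0.023514150691637013 0.03086396169968742 tail-62: [0.4582 0.4417] neck+42: [0.5064 0.4298]
dark 425 px 315.0 228 261 [0.5032 0.2717 0.014 ] yaw 23.48 ext -0.02332617235621108 0.031469881462244345 tail-62: [0.4752 0.2595] neck+42: [0.5203 0.2791]
dark 2390 px 99.0 237 261 [0.4751 0.5637 0.014 ] yaw -80.18 ext -0.09408718325246064 0.07573442670803322 tail-62: [0.4774 0.5502] neck+42: [0.4662 0.6151]
dark 2354 px 410.0 238 261 [0.5138 0.1418 0.014 ] yaw -89.27 ext -0.07530993347657199 0.09391196618255356 tail-62: [0.5142 0.1099] neck+42: [0.5133 0.1751]
row: turn [ 0.0076  0.0093 -0.033 ] shift [ 0.0544 -0.0181 -0.074 ] | tcp [0.5968 0.3616 0.1956] yaw 5.235788618987455
```

View pics/w2.png

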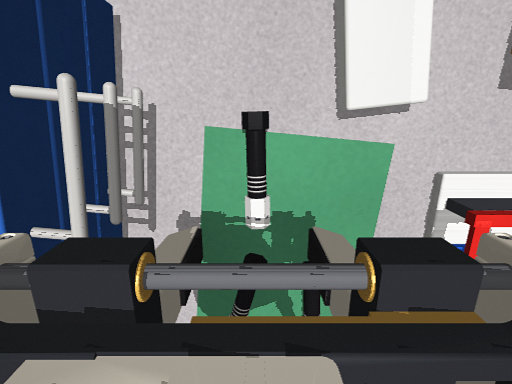

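The torch sits between tail (256,111) and lens (258,228), yaw about 6.8 deg. The cabinet handles are at y≥0.48, so the gripper clears them.

```bash
python3 -c "
from h import *
go([.611,.3625,.0155],np.radians(6.8))"
```

```text
row: turn [ 0.0075  0.0094 -0.1955] shift [0.2402 0.0036 3.0008] | tcp [0.5968 0.3616 0.1956] yaw 5.235788618987455
```

Emit:
{"fn": "send_rows", "kwargs": {"rows": [[0,0,-0.2,0.24,0,0.9,70],[0,0,-0.2,0.24,0,1.8,70],[0,0,-0.2,0.24,0,2.5,70],[0,0,-0.2,0.24,0,3,70],[0,0,-0.2,0.24,0,3,70],[0,0,-0.2,0.24,0,3,0],[0,0,-0.2,0.24,0,3,0],[0,0,-0.2,0.24,0,3,0]], "grip_force": 20}}

```text
time: 7.35
tcp_pos: [0.6119, 0.3643, 0.0179]
tool_rot: [-0.0, 0.998, 0.06, 0.001]
wrist_force: [-0.1, -0.2, -0.2]
gripper_width: 0.0388
```

Emit:
{"fn": "send_rows", "kwargs": {"rows": [[0,0,0,0,0,0,0],[0,0,0,0,0,0,0],[0,0,0,0,0,0,0],[0,0,0,0,0,-0.8,0],[0,0,0,0,0,-1.6,0],[0,0,0,0,0,-2.4,0],[0,0,0,0,0,-2.4,0]]}}

```text
time: 8.22
tcp_pos: [0.6134, 0.3652, 0.166]
tool_rot: [-0.002, 0.998, 0.06, 0.005]
wrist_force: [-0.2, -0.5, 0.3]
gripper_width: 0.0007
```

```bash
cat >> h.py <<'E'
CY=np.radians(5.24); CO=np.array([.5025,-.0115,0])
def car(x,y,z): return CO+R.from_euler("z",CY).apply([x,y,z])
E
python3 -c "
from h import *
go(car(0,.09,.16),CY)"
```

```text
row: turn [-0.022  -0.0667  0.2063] shift [-2.5456  4.5119  0.0625] | tcp [0.6134 0.3652 0.166 ] yaw 6.889284360706417
```

```bash
python3 -c "
from h import *
torches('pics/w3.png')"
```

```text
dark 1535 px 258.0 129 197 [0.6397 0.3656 0.014 ] yaw 6.6 ext -0.04301011628440451 0.03508789366343687 tail-62: [0.613  0.3625] neck+42: [0.6387 0.3655]
dark 2178 px 201.0 238 261 [0.5205 0.4222 0.014 ] yaw -80.95 ext -0.06774675066571918 0.05702682473401786 tail-62: [0.5197 0.4271] neck+42: [0.5165 0.4476]
dark 2194 px 309.0 238 261 [0.5368 0.2889 0.014 ] yaw -85.07 ext -0.05746560983042289 0.06807283792162837 tail-62: [0.5374 0.2829] neck+42: [0.5355 0.3043]
```

View pics/w3.png

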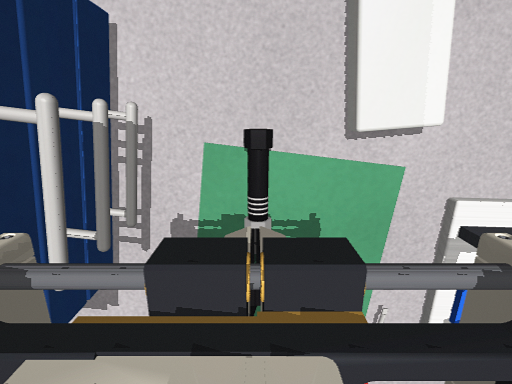

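Torch A is untouched on the mat and the grip closed empty: it was probably too shallow and lifted too early. I retry lower, with a longer close.

Emit:
{"fn": "send_rows", "kwargs": {"rows": [[0,0,0,0,0,0,55],[0,0,0,0,0,0,55],[0,0,0,0,0,0,55],[0,0,0,0,0,0,55],[0,0,0,0,0,0,55],[0,0,0,0,0,0,55]], "grip_force": 30}}

```text
time: 9.02
tcp_pos: [0.6113, 0.3641, 0.1604]
tool_rot: [0.0, 0.998, 0.06, 0.0]
wrist_force: [-0.0, 0.3, 0.4]
gripper_width: 0.0499
```

```bash
python3 -c "
from h import *
go([.613,.3630,.013],np.radians(6.8))"
```

```text
row: turn [ 0.0004 -0.0006  0.0102] shift [0.0264 0.0214 2.4565] | tcp [0.6113 0.3641 0.1604] yaw 6.881774950176159
```

Emit:
{"fn": "send_rows", "kwargs": {"rows": [[0,0,0,0.03,0.02,0.9,55],[0,0,0,0.03,0.02,1.8,55],[0,0,0,0.03,0.02,2.4,55],[0,0,0,0.03,0.02,2.45,55],[0,0,0,0.03,0.02,2.45,55],[0,0,0,0.03,0.02,2.45,0],[0,0,0,0.03,0.02,2.45,0],[0,0,0,0.03,0.02,2.45,0]]}}

```text
time: 10.02
tcp_pos: [0.6135, 0.3632, 0.0143]
tool_rot: [-0.0, 0.998, 0.06, 0.001]
wrist_force: [0.7, 0.3, -1.3]
gripper_width: 0.0252
```

Emit:
{"fn": "send_rows", "kwargs": {"rows": [[0,0,0,0,0,0,0],[0,0,0,0,0,0,0],[0,0,0,0,0,0,0],[0,0,0,0,0,0,0]]}}

```text
time: 10.52
tcp_pos: [0.614, 0.3629, 0.0148]
tool_rot: [0.0, 0.998, 0.06, 0.001]
wrist_force: [-2.0, -2.9, 6.7]
gripper_width: 0.0003
```

```bash
python3 -c "
from h import *
im=capture('wrist'); s=capture('scene')
o=np.hstack([cv2.resize(im[90:290,130:380],(500,400)),cv2.resize(s[110:210,220:345],(300,240))[np.r_[0:240,[0]*160]]])
cv2.imwrite('pics/w4.png',o[:,:,::-1])"
```

```text
(no output)
```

View pics/w4.png

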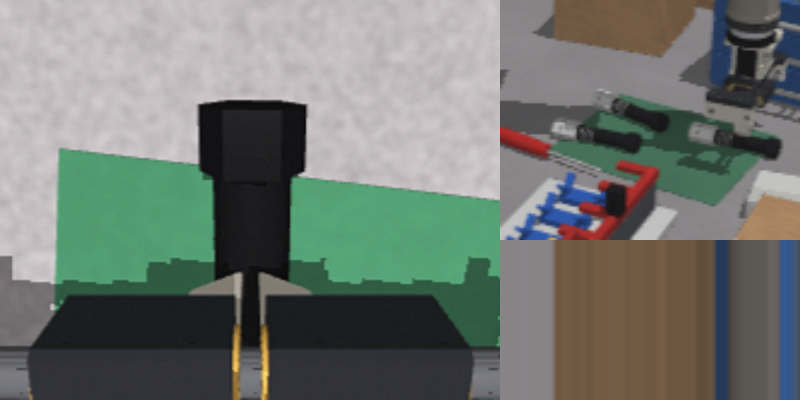

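```bash
python3 -c "
from h import *
P=pose(); print(P[:3,3], monitor.read_state()['wrist_force'],monitor.read_state()['gripper_width'])
o=[]
for n in ('scene','top'):
    im,K,T=cam(n); tip=P[:3,3]+P[:3,2]*.011
    pts=np.array([P[:3,3],tip,[.613,.3625,.014],[.6735,.3698,.014],[.5315,.3535,.014]])
    uv=proj(K,T,pts); print(n,uv.round(1))
    c=uv[0].round().astype(int); u0,v0=c-[45,40]; cr=cv2.resize(im[v0:v0+80,u0:u0+65+0],None,fx=6,fy=6,interpolation=cv2.INTER_CUBIC)
    for q,col in zip(uv,[(255,0,0),(255,255,0),(0,255,255),(255,0,255),(255,0,255)]): cv2.circle(cr,tuple(int(x) for x in (q-[u0,v0])*6),4,col,1)
    o.append(cr)
cv2.imwrite('pics/w5.png',np.hstack(o)[:,:,::-1])"
```

```text
[0.614  0.3629 0.0148] [-1.2262 -2.2522  6.5881] 0.0007136891016942628
scene [[320.6 168.7]
 [320.4 171.2]
 [320.3 168.8]
 [335.9 172.1]
 [300.1 164.5]]
top [[136.6 165.5]
 [137.8 166. ]
 [136.8 165.9]
 [135.4 146.1]
 [138.5 192.8]]
```

View pics/w5.png

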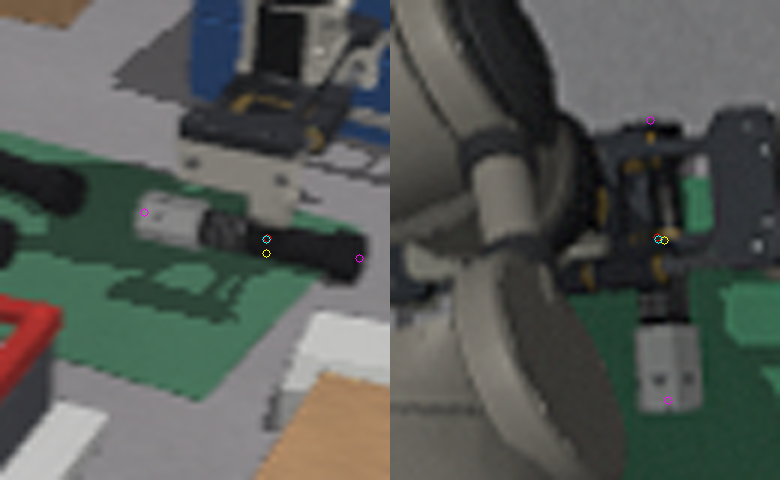

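The crops show the shut fingers' ends meeting the top of the barrel, with no barrel between the pads. I probe the contact height with shut fingers.

Emit:
{"fn": "send_rows", "kwargs": {"rows": [[0,0,0,0,0,-0.8,0],[0,0,0,0,0,-0.8,0],[0,0,0,0,0,-0.8,0]]}}

```text
time: 11.1
tcp_pos: [0.6129, 0.363, 0.0611]
tool_rot: [0.0, 0.998, 0.06, -0.0]
wrist_force: [-0.9, -1.0, -0.8]
gripper_width: 0.0003
```

Emit:
{"fn": "send_rows", "kwargs": {"rows": [[0,0,0,0,0,0.2,0],[0,0,0,0,0,0.3,0],[0,0,0,0,0,0.4,0],[0,0,0,0,0,0.4,0]]}}

```text
time: 11.6
tcp_pos: [0.6127, 0.3628, 0.0362]
tool_rot: [0.0, 0.998, 0.06, -0.001]
wrist_force: [-0.5, -0.5, 0.6]
gripper_width: 0.0004
```

Emit:
{"fn": "send_rows", "kwargs": {"rows": [[0,0,0,0,0,0.05,0],[0,0,0,0,0,0.1,0],[0,0,0,0,0,0.1,0]]}}

```text
time: 11.98
tcp_pos: [0.613, 0.363, 0.0311]
tool_rot: [0.0, 0.998, 0.06, -0.0]
wrist_force: [0.1, 0.3, 0.3]
gripper_width: 0.0006
```

No contact until a TCP reading of about 0.015, where the tips press on the barrel top (26 mm up). So the real tips stand about 22 mm higher than stated. I open and go down to a reading of about -0.006, checking force.

Emit:
{"fn": "send_rows", "kwargs": {"rows": [[0,0,0,0,0,-0.2,60],[0,0,0,0,0,-0.2,60],[0,0,0,0,0,-0.2,60],[0,0,0,0,0,-0.2,60],[0,0,0,0,0,-0.2,60],[0,0,0,0,0,0,60],[0,0,0,0,0,0.27,60],[0,0,0,0,0,0.27,60]]}}

```text
time: 12.98
tcp_pos: [0.6116, 0.3623, 0.0123]
tool_rot: [0.001, 0.998, 0.06, -0.002]
wrist_force: [0.0, -0.9, -0.4]
gripper_width: 0.0549
```

Emit:
{"fn": "send_rows", "kwargs": {"rows": [[0,0,0,0,0,0.13,60],[0,0,0,0,0,0.25,60],[0,0,0,0,0,0.25,60]]}}

```text
time: 13.35
tcp_pos: [0.6127, 0.3628, -0.0007]
tool_rot: [0.0, 0.998, 0.06, -0.001]
wrist_force: [0.1, 0.3, 0.3]
gripper_width: 0.055
```

```bash
python3 -c "
from h import *
s=capture('scene'); w=capture('wrist'); print(pose()[:3,3],monitor.read_state()['wrist_force'])
o=np.hstack([cv2.resize(s[125:205,275:355],(480,480),interpolation=cv2.INTER_CUBIC),cv2.resize(w[150:310,200:306],(318,480))])
cv2.imwrite('pics/w6.png',o[:,:,::-1])"
```

```text
[0.6133 0.3631 0.0002] [ 0.0532  1.1179 -0.3603]
```

View pics/w6.png

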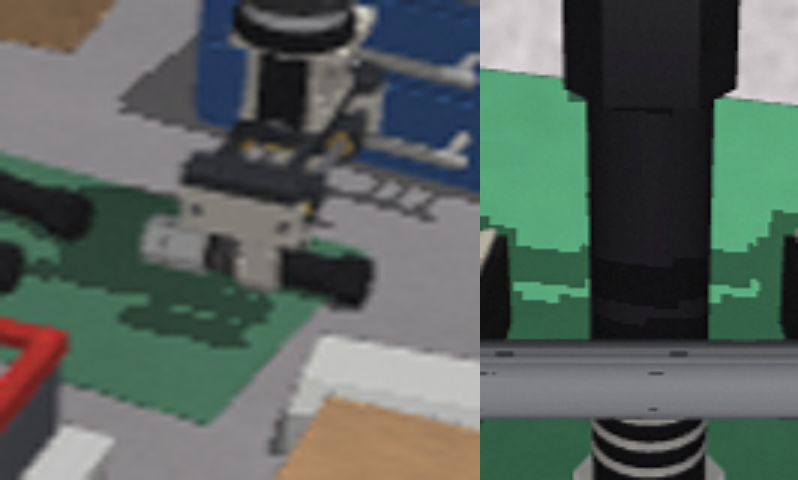

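Picture 10: the fingers now straddle the barrel, with no bench contact at a reading of 0. I go 5 mm lower and close.

Emit:
{"fn": "send_rows", "kwargs": {"rows": [[0,0,0,0,0,0.08,60],[0,0,0,0,0,0.08,60],[0,0,0,0,0,0.08,0],[0,0,0,0,0,0.08,0],[0,0,0,0,0,0.08,0],[0,0,0,0,0,0.08,0],[0,0,0,0,0,0.08,0],[0,0,0,0,0,0.08,0]]}}

```text
time: 14.45
tcp_pos: [0.6132, 0.363, -0.0045]
tool_rot: [0.0, 0.998, 0.06, 0.0]
wrist_force: [-0.1, -0.1, 1.2]
gripper_width: 0.0228
```

Emit:
{"fn": "send_rows", "kwargs": {"rows": [[0,0,0,0,0,0,0],[0,0,0,0,0,-0.8,0],[0,0,0,0,0,-1.6,0],[0,0,0,0,0,-2.4,0],[0,0,0,0,0,-2.7,0],[0,0,0,0,0,-2.7,0]]}}

```text
time: 15.2
tcp_pos: [0.6138, 0.3635, 0.159]
tool_rot: [-0.001, 0.998, 0.06, 0.002]
wrist_force: [-0.4, -0.1, -2.2]
gripper_width: 0.0228
```

```bash
python3 -c "
from h import *
go(car(0,.09,.16),CY)"
```

```text
row: turn [-0.0073 -0.0219  0.2055] shift [-2.5473  4.4827 -0.0291] | tcp [0.6138 0.3635 0.159 ] yaw 6.884177247792737
```

Emit:
{"fn": "send_rows", "kwargs": {"rows": [[0,0,0.2,-2.55,4.48,0,0],[0,0,0.2,-2.55,4.48,0,0],[0,0,0.2,-2.55,4.48,0,0],[0,0,0.2,-2.55,4.48,0,0],[0,0,0.2,-2.55,4.48,0,0],[0,0,0.2,-2.55,4.48,0,0],[0,0,0.2,-2.55,4.48,0,0],[0,0,0.2,-2.55,4.48,0,0]]}}

```text
time: 16.2
tcp_pos: [0.4937, 0.0789, 0.1568]
tool_rot: [-0.0, 0.999, 0.047, -0.0]
wrist_force: [0.1, 0.0, -1.2]
gripper_width: 0.0234
```

```bash
python3 -c "
from h import *
im,K,T=cam('wrist'); cv2.imwrite('pics/w7.png',im[:,:,::-1])
go(car(0,.09,.06),CY)
for nm,p in (('rimsX+',[car(35,y,51) for y in ()]),): pass
P=np.array([car(.035,y,.051) for y in (.09,.03,-.03,-.09)]+[car(.023,y,.051) for y in (.09,.03,-.03,-.09)]); print(proj(K,T,P).round(0).tolist())
hsv=cv2.cvtColor(im,cv2.COLOR_RGB2HSV); H,S,V=[hsv[...,i].astype(int) for i in range(3)]
for b in blobs((H>100)&(H<130)&(S>120),100):
    v,u=np.nonzero(b); print('blue',b.sum(),u.min(),u.max(),v.min(),v.max())
"
```

```text
row: turn [-0.0013  0.0043  0.0172] shift [0.01   0.0155 1.6142] | tcp [0.4937 0.079  0.1569] yaw 5.377275405341248
[[256.0, 157.0], [318.0, 158.0], [380.0, 158.0], [442.0, 158.0], [256.0, 170.0], [317.0, 170.0], [378.0, 170.0], [440.0, 170.0]]
blue 2227 294 339 152 222
blue 2330 349 400 152 222
blue 2499 401 461 152 222
```

View pics/w7.png

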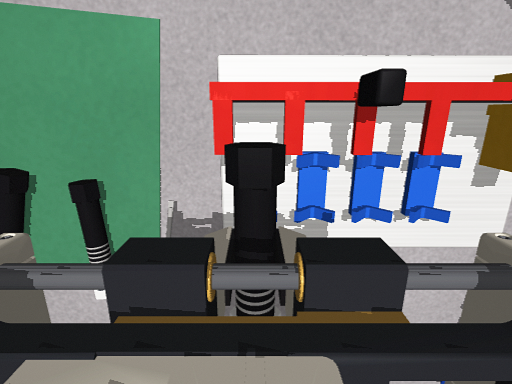

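The torch is held over groove 4, aligned laterally; its tail cap is at (255,160). I check groove x with rays onto the rim plane.

```bash
python3 -c "
from h import *
def tocar(p): return R.from_euler('z',-CY).apply(p-CO)
for n,roi in (('wrist',(140,230,285,475)),('top',(180,230,205,310))):
    im,K,T=cam(n); hsv=cv2.cvtColor(im,cv2.COLOR_RGB2HSV); H,S,V=[hsv[...,i].astype(int) for i in range(3)]
    m=(H>100)&(H<130)&(S>120); r=np.zeros_like(m); r[roi[0]:roi[1],roi[2]:roi[3]]=1
    for b in blobs(m&r,100):
        v,u=np.nonzero(b); p=tocar(ray(K,T,np.c_[u,v],.051)); q=tocar(ray(K,T,np.c_[u,v],.018))
        # profile of y-width along x
        h=[(round(x,3),int(((p[:,0]>x)&(p[:,0]<=x+.004)).sum())) for x in np.arange(-.05,.06,.004)]
        print(n,'z51 x',p[:,0].min(),p[:,0].max(),'y',p[:,1].min(),p[:,1].max(),'z18 x',q[:,0].min(),q[:,0].max()); print([k for k in h if k[1]])
"
```

```text
wrist z51 x -0.031907828625141445 0.040437258984953525 y 0.009378412718846232 0.050846124285832815 z18 x -0.0451139331556574 0.03592042490322095
[(np.float64(-0.034), 21), (np.float64(-0.03), 120), (np.float64(-0.026), 130), (np.float64(-0.022), 150), (np.float64(-0.018), 115), (np.float64(-0.014), 112), (np.float64(-0.01), 84), (np.float64(-0.006), 112), (np.float64(-0.002), 112), (np.float64(0.002), 112), (np.float64(0.006), 112), (np.float64(0.01), 113), (np.float64(0.014), 115), (np.float64(0.018), 112), (np.float64(0.022), 122), (np.float64(0.026), 169), (np.float64(0.03), 170), (np.float64(0.034), 171), (np.float64(0.038), 79)]
wrist z51 x -0.031762404935416884 0.04056391387733229 y -0.049657725622805314 -0.004879197523667856 z18 x -0.044951042823601996 0.036062292143112025
[(np.float64(-0.034), 19), (np.float64(-0.03), 117), (np.float64(-0.026), 122), (np.float64(-0.022), 169), (np.float64(-0.018), 126), (np.float64(-0.014), 106), (np.float64(-0.01), 101), (np.float64(-0.006), 117), (np.float64(-0.002), 120), (np.float64(0.002), 121), (np.float64(0.006), 120), (np.float64(0.01
[... 1329 characters left out ...]
 (np.float64(0.018), 15), (np.float64(0.022), 18), (np.float64(0.026), 19), (np.float64(0.03), 16)]
top z51 x -0.034610662833561304 0.03330758994152566 y -0.050979682886865614 -0.009937066946346456 z18 x -0.03434309365898058 0.03562330853563685
[(np.float64(-0.038), 4), (np.float64(-0.034), 19), (np.float64(-0.03), 19), (np.float64(-0.026), 17), (np.float64(-0.022), 10), (np.float64(-0.018), 15), (np.float64(-0.014), 13), (np.float64(-0.01), 14), (np.float64(-0.006), 15), (np.float64(-0.002), 11), (np.float64(0.002), 16), (np.float64(0.006), 14), (np.float64(0.01), 13), (np.float64(0.014), 15), (np.float64(0.018), 12), (np.float64(0.022), 20), (np.float64(0.026), 20), (np.float64(0.03), 18)]
```

Wrist puts the grooves about +3 mm in x, top about 0, so I use +1.5 mm. Lowering into groove 4.

Emit:
{"fn": "send_rows", "kwargs": {"rows": [[0,0,0,0.035,0.015,0.6,0],[0,0,0,0.035,0.015,1.2,0],[0,0,0,0.035,0.015,1.6,0],[0,0,0,0.035,0.015,1.85,0],[0,0,0,0.035,0.015,2.0,0],[0,0,0,0.035,0.015,2.06,0],[0,0,0,0.035,0.015,2.06,0]]}}

```text
time: 17.23
tcp_pos: [0.496, 0.0772, 0.0342]
tool_rot: [0.0, 0.999, 0.046, 0.0]
wrist_force: [0.8, -0.1, -1.9]
gripper_width: 0.0233
```

Emit:
{"fn": "send_rows", "kwargs": {"rows": [[0,0,0,0,0,0,42],[0,0,0,0,0,0,42],[0,0,0,0,0,0,42],[0,0,0,0,0,0,42],[0,0,0,0,0,-0.8,42],[0,0,0,0,0,-1.6,42],[0,0,0,0,0,-2.5,42],[0,0,0,0,0,-2.5,42]]}}

```text
time: 18.23
tcp_pos: [0.4981, 0.0772, 0.188]
tool_rot: [0.0, 0.999, 0.046, 0.005]
wrist_force: [0.4, 0.8, -0.9]
gripper_width: 0.0383
```

```bash
sed -i 's/CO=np.array(\[.5025/CO=np.array([.504/' h.py; python3 -c "
from h import *
im,K,T=cam('top'); hsv=cv2.cvtColor(im,cv2.COLOR_RGB2HSV); V=hsv[...,2]
cv2.imwrite('pics/t1.png',cv2.resize(im[130:270,110:340],(800,487),interpolation=cv2.INTER_CUBIC)[:,:,::-1])
go([.43,.34,.2],0)
"
```

```text
row: turn [ 0.0019 -0.0309  0.6606] shift [-0.7007 -4.4632 -0.2466] | tcp [0.4966 0.0772 0.1855] yaw 5.284517735785488
```

View pics/t1.png

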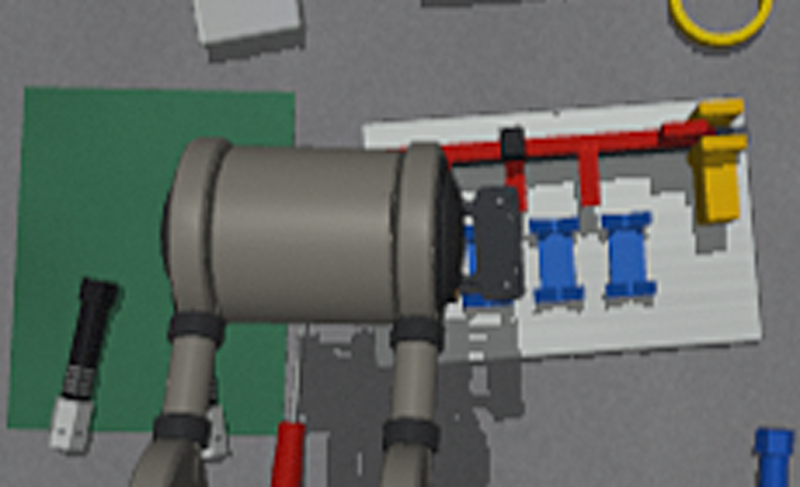

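Picture 12: the arm hides groove 4 in the top view. The other two torches are still at their places on the mat. On to the nearest one.

```bash
python3 -c "
from h import *
go([.41,.30,.21],CY)
"
```

```text
row: turn [ 0.0034 -0.0307  0.0056] shift [-1.0933 -3.83   -0.4147] | tcp [0.4966 0.0772 0.1855] yaw 5.284517735785488
```

Emit:
{"fn": "send_rows", "kwargs": {"rows": [[0,0,0,-1.1,-3.83,-0.4,60],[0,0,0,-1.1,-3.83,-0.4,60],[0,0,0,-1.1,-3.83,-0.4,60],[0,0,0,-1.1,-3.83,-0.4,60],[0,0,0,-1.1,-3.83,-0.4,60],[0,0,0,-1.1,-3.83,-0.4,60],[0,0,0,-1.1,-3.83,-0.4,60]]}}

```text
time: 19.15
tcp_pos: [0.4091, 0.2987, 0.207]
tool_rot: [0.001, 0.999, 0.045, -0.001]
wrist_force: [-0.3, 0.4, -0.7]
gripper_width: 0.055
```

```bash
cat >> h.py <<'E'
def torches2(save=None):
    """non-green blobs on the mat (or dark) in wrist view; lens front edge on z=.028, tail on z=.014"""
    im,K,T=cam("wrist"); hsv=cv2.cvtColor(im,cv2.COLOR_RGB2HSV); H,S,V=[hsv[...,i].astype(int) for i in range(3)]
    if save: cv2.imwrite(save,im[:,:,::-1])
    top=np.arange(384)[:,None]<258
    for b in blobs((V<50)&top,250):
        v,u=np.nonzero(b)
        if u.max()-u.min()>90: continue
        k=cv2.dilate(b.astype(np.uint8),np.ones((5,5)))>0
        p=ray(K,T,np.c_[u,v],.014); c,a=axis(p); a=a*np.sign(a[0]); l=(p-c)[:,:2]@a
        cap=p[l>l.max()-.018].mean(0); bar=p[(l>l.max()-.07)&(l<l.max()-.03)].mean(0); d=(cap-bar)[:2]; yaw=np.degrees(np.arctan2(d[1],d[0]))
        print("dark",b.sum(),"px",int(u.mean()),v.min(),v.max(),"axis yaw",np.degrees(np.arctan2(a[1],a[0])).round(1),"cap-bar yaw",yaw.round(1),"len",(l.max()-l.min()).round(3),"tail",c[:2]+a*l.max(),"tail-62",c[:2]+a*(l.max()-.062))
E
python3 -c "
from h import *
torches2('pics/w8.png'); go([.41,.30,.21],CY)"
```

```text
dark 364 px 442 22 43 axis yaw -87.7 cap-bar yaw nan len 0.026 tail [0.5894 0.0871] tail-62 [0.5869 0.1491]
dark 355 px 494 33 43 axis yaw -84.1 cap-bar yaw -83.9 len 0.039 tail [0.5936 0.0213] tail-62 [0.5872 0.083 ]
dark 1734 px 466 60 135 axis yaw -2.5 cap-bar yaw -9.1 len 0.089 tail [0.5689 0.0504] tail-62 [0.5069 0.0532]
dark 1268 px 212 110 174 axis yaw -10.0 cap-bar yaw -10.0 len 0.079 tail [0.4822 0.3496] tail-62 [0.4212 0.3603]
dark 1235 px 281 121 183 axis yaw 8.7 cap-bar yaw 8.8 len 0.078 tail [0.4779 0.2729] tail-62 [0.4166 0.2635]
dark 299 px 203 229 257 axis yaw -10.0 cap-bar yaw -8.5 len 0.047 tail [0.3269 0.3563] tail-62 [0.2658 0.3671]
dark 297 px 306 229 257 axis yaw 20.3 cap-bar yaw 19.3 len 0.047 tail [0.3383 0.2271] tail-62 [0.2802 0.2056]
row: turn [ 0.0047  0.0066 -0.0092] shift [ 0.0152 -0.02   -0.0462] | tcp [0.4092 0.2987 0.2072] yaw 5.166672824020934h.py:52: RuntimeWarning: Mean of empty slice.
  cap=p[l>l.max()-.018].mean(0); bar=p[(l>l.max()-.07)&(l<l.max()-.03)].mean(0); d=(cap-bar)[:2]; yaw=np.degrees(np.arctan2(d[1],d[0]))
  ret = um.true_divide(
```

View pics/w8.png

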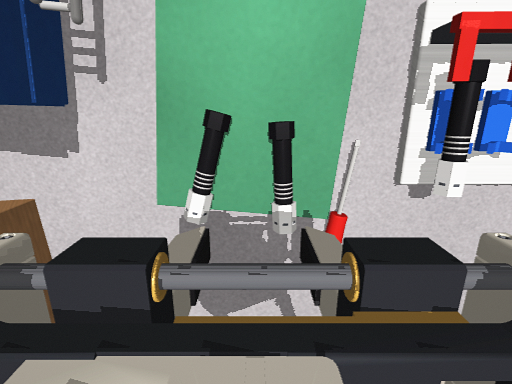

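Picture 13: torch A lies in groove 4 with its tail between the teeth. The two others show tails at (281,121) and (217,113). Next, grasp the right one.

```bash
python3 -c "
from h import *
go([.4165,.264,-.005],np.radians(8))"
```

```text
row: turn [ 0.0046  0.0067 -0.3542] shift [0.0724 0.585  3.5375] | tcp [0.4092 0.2987 0.2072] yaw 5.166672824020934
```

Emit:
{"fn": "send_rows", "kwargs": {"rows": [[0,0,-0.35,0.07,0.58,0.6,60],[0,0,-0.35,0.07,0.58,1.5,60],[0,0,-0.35,0.07,0.58,2.4,60],[0,0,-0.35,0.07,0.58,3.1,60],[0,0,-0.35,0.07,0.58,3.4,60],[0,0,-0.35,0.07,0.58,3.53,60],[0,0,-0.35,0.07,0.58,3.53,60],[0,0,-0.35,0.07,0.58,3.53,0]]}}

```text
time: 20.2
tcp_pos: [0.417, 0.2658, -0.0031]
tool_rot: [-0.0, 0.998, 0.07, 0.001]
wrist_force: [0.8, 1.0, 0.1]
gripper_width: 0.0493
```

Emit:
{"fn": "send_rows", "kwargs": {"rows": [[0,0,0,0,0,0,0],[0,0,0,0,0,0,0],[0,0,0,0,0,0,0],[0,0,0,0,0,0,0],[0,0,0,0,0,0,0],[0,0,0,0,0,0,0]]}}

```text
time: 20.95
tcp_pos: [0.4164, 0.2656, -0.0037]
tool_rot: [0.0, 0.998, 0.071, 0.0]
wrist_force: [-0.3, -0.3, 6.2]
gripper_width: 0.0232
```

Emit:
{"fn": "send_rows", "kwargs": {"rows": [[0,0,0,0,0,-0.8,0],[0,0,0,0,0,-1.6,0],[0,0,0,0,0,-2.4,0],[0,0,0,0,0,-2.75,0],[0,0,0,0,0,-2.75,0]]}}

```text
time: 21.58
tcp_pos: [0.4168, 0.2661, 0.162]
tool_rot: [-0.001, 0.998, 0.07, 0.001]
wrist_force: [-1.0, -0.9, -2.5]
gripper_width: 0.0235
```

```bash
python3 -c "
from h import *
go(car(0,.03,.16),CY)"
```

```text
row: turn [-0.0071 -0.0209  0.3554] shift [0.8137 4.2855 0.0324] | tcp [0.4168 0.2661 0.162 ] yaw 8.082772204055443
```

Emit:
{"fn": "send_rows", "kwargs": {"rows": [[0,0,0.36,0.81,4.29,0,0],[0,0,0.36,0.81,4.29,0,0],[0,0,0.36,0.81,4.29,0,0],[0,0,0.36,0.81,4.29,0,0],[0,0,0.36,0.81,4.29,0,0],[0,0,0.36,0.81,4.29,0,0],[0,0,0.36,0.81,4.29,0,0],[0,0,0.36,0.81,4.29,0,0]]}}

```text
time: 22.58
tcp_pos: [0.5, 0.0191, 0.1608]
tool_rot: [-0.0, 0.999, 0.046, -0.0]
wrist_force: [-0.2, 0.4, -1.9]
gripper_width: 0.023
```

```bash
python3 -c "
from h import *
go(car(0,.03,.033),CY)"
```

```text
row: turn [-0.0015  0.0033  0.0109] shift [0.0212 0.0149 2.1306] | tcp [0.5    0.0191 0.1608] yaw 5.327120600236438
```

Emit:
{"fn": "send_rows", "kwargs": {"rows": [[0,0,0,0.02,0.015,0.6,0],[0,0,0,0.02,0.015,1.2,0],[0,0,0,0.02,0.015,1.7,0],[0,0,0,0.02,0.015,1.95,0],[0,0,0,0.02,0.015,2.08,0],[0,0,0,0.02,0.015,2.13,0],[0,0,0,0.02,0.015,2.13,0]]}}

```text
time: 23.45
tcp_pos: [0.5022, 0.0169, 0.0338]
tool_rot: [0.0, 0.999, 0.045, 0.001]
wrist_force: [-0.3, -0.2, -1.7]
gripper_width: 0.0232
```

Emit:
{"fn": "send_rows", "kwargs": {"rows": [[0,0,0,0,0,0,42],[0,0,0,0,0,0,42],[0,0,0,0,0,0,42],[0,0,0,0,0,0,42],[0,0,0,0,0,-0.8,42],[0,0,0,0,0,-1.6,42],[0,0,0,0,0,-2.5,42],[0,0,0,0,0,-2.5,42]]}}

```text
time: 24.45
tcp_pos: [0.5042, 0.0166, 0.1874]
tool_rot: [0.001, 0.999, 0.045, 0.005]
wrist_force: [0.6, 0.1, -1.3]
gripper_width: 0.0386
```

```bash
python3 -c "
from h import *
go([.41,.35,.2],np.radians(-9))"
```

```text
row: turn [ 0.0064 -0.066   1.7756] shift [-1.0578 -5.6756 -0.2304] | tcp [0.5042 0.0166 0.1874] yaw 5.205214462812162
```

Emit:
{"fn": "send_rows", "kwargs": {"rows": [[0,0,1.78,-1.06,-5.68,-0.2,60],[0,0,1.78,-1.06,-5.68,-0.2,60],[0,0,1.78,-1.06,-5.68,-0.2,60],[0,0,1.78,-1.06,-5.68,-0.2,60],[0,0,1.78,-1.06,-5.68,-0.2,60],[0,0,1.78,-1.06,-5.68,-0.2,60],[0,0,1.78,-1.06,-5.68,-0.2,60],[0,0,1.78,-1.06,-5.68,-0.2,60]]}}

```text
time: 25.45
tcp_pos: [0.4072, 0.3497, 0.1942]
tool_rot: [0.001, 0.997, -0.079, -0.001]
wrist_force: [-0.0, -0.2, -0.4]
gripper_width: 0.0554
```

```bash
python3 -W ignore -c "
from h import *
torches2(); go([.421,.3595,-.005],np.radians(-9))"
```

```text
dark 1119 px 502 10 75 axis yaw 5.3 cap-bar yaw 5.4 len 0.064 tail [0.5439 0.059 ] tail-62 [0.4822 0.0532]
dark 1332 px 244 116 179 axis yaw -9.7 cap-bar yaw -9.5 len 0.077 tail [0.4812 0.3499] tail-62 [0.4201 0.3603]
dark 298 px 203 229 257 axis yaw -24.1 cap-bar yaw -22.8 len 0.046 tail [0.3468 0.423 ] tail-62 [0.2903 0.4483]
dark 293 px 306 229 257 axis yaw 6.0 cap-bar yaw 5.0 len 0.045 tail [0.3269 0.2994] tail-62 [0.2652 0.293 ]
row: turn [ 0.0099  0.0056 -0.011 ] shift [ 0.1965 -0.2069  3.3239] | tcp [0.4076 0.3494 0.1945] yaw -9.08772139931428
```

Emit:
{"fn": "send_rows", "kwargs": {"rows": [[0,0,0.06,0.19,-0.21,0.8,60],[0,0,0.06,0.19,-0.21,1.6,60],[0,0,0.06,0.19,-0.21,2.4,60],[0,0,0.06,0.19,-0.21,3,60],[0,0,0.06,0.19,-0.21,3.22,60],[0,0,0.06,0.19,-0.21,3.32,60],[0,0,0.06,0.19,-0.21,3.32,60],[0,0,0.06,0.19,-0.21,3.32,0]]}}

```text
time: 26.5
tcp_pos: [0.4215, 0.3616, -0.0027]
tool_rot: [-0.001, 0.997, -0.083, 0.001]
wrist_force: [-0.2, -0.9, 0.1]
gripper_width: 0.0491
```

Emit:
{"fn": "send_rows", "kwargs": {"rows": [[0,0,0,0,0,0,0],[0,0,0,0,0,0,0],[0,0,0,0,0,0,0],[0,0,0,0,0,0,0],[0,0,0,0,0,0,0],[0,0,0,0,0,0,0]]}}

```text
time: 27.25
tcp_pos: [0.4208, 0.3612, -0.0038]
tool_rot: [-0.0, 0.997, -0.083, 0.0]
wrist_force: [-2.1, -1.4, 5.3]
gripper_width: 0.0234
```

Emit:
{"fn": "send_rows", "kwargs": {"rows": [[0,0,0,0,0,-0.8,0],[0,0,0,0,0,-1.6,0],[0,0,0,0,0,-2.4,0],[0,0,0,0,0,-2.75,0],[0,0,0,0,0,-2.75,0]]}}

```text
time: 27.88
tcp_pos: [0.4214, 0.3616, 0.1621]
tool_rot: [-0.001, 0.997, -0.083, 0.001]
wrist_force: [0.1, 0.2, -2.3]
gripper_width: 0.0235
```

```bash
python3 -c "
from h import *
go(car(0,-.03,.16),CY)"
```

```text
row: turn [-0.0126 -0.0184 -1.8448] shift [2.5134 6.3891 0.0272] | tcp [0.4214 0.3616 0.1621] yaw -9.518463301489087
```

Emit:
{"fn": "send_rows", "kwargs": {"rows": [[0,0,-1.85,2.51,6.39,0,0],[0,0,-1.85,2.51,6.39,0,0],[0,0,-1.85,2.51,6.39,0,0],[0,0,-1.85,2.51,6.39,0,0],[0,0,-1.85,2.51,6.39,0,0],[0,0,-1.85,2.51,6.39,0,0],[0,0,-1.85,2.51,6.39,0,0],[0,0,-1.85,2.51,6.39,0,0]]}}

```text
time: 28.88
tcp_pos: [0.5054, -0.0444, 0.1589]
tool_rot: [-0.0, 0.999, 0.044, -0.001]
wrist_force: [-0.4, 1.3, -1.2]
gripper_width: 0.023
```

Emit:
{"fn": "send_rows", "kwargs": {"rows": [[0,0,0,0,0,0,0]]}}

```text
time: 29.0
tcp_pos: [0.5049, -0.0413, 0.1595]
tool_rot: [-0.001, 0.999, 0.046, -0.001]
wrist_force: [0.9, -0.5, -1.1]
gripper_width: 0.0234
```

```bash
python3 -c "
from h import *
go(car(0,-.03,.033),CY)"
```

```text
row: turn [-0.0093  0.0196  0.0019] shift [0.0356 0.0071 2.1089] | tcp [ 0.5049 -0.0413  0.1595] yaw 5.255106324949474
```

Emit:
{"fn": "send_rows", "kwargs": {"rows": [[0,0,0,0.03,0.01,0.6,0],[0,0,0,0.03,0.01,1.2,0],[0,0,0,0.03,0.01,1.7,0],[0,0,0,0.03,0.01,1.95,0],[0,0,0,0.03,0.01,2.06,0],[0,0,0,0.03,0.01,2.11,0],[0,0,0,0.03,0.01,2.11,0]]}}

```text
time: 29.88
tcp_pos: [0.5082, -0.0423, 0.035]
tool_rot: [0.0, 0.999, 0.046, 0.001]
wrist_force: [-0.6, 0.8, -0.9]
gripper_width: 0.0231
```

Emit:
{"fn": "send_rows", "kwargs": {"rows": [[0,0,0,0,0,0,42],[0,0,0,0,0,0,42],[0,0,0,0,0,0,42],[0,0,0,0,0,0,42],[0,0,0,0,0,-0.8,42],[0,0,0,0,0,-1.6,42],[0,0,0,0,0,-2.5,42],[0,0,0,0,0,-2.5,42]]}}

```text
time: 30.88
tcp_pos: [0.5101, -0.0428, 0.1887]
tool_rot: [0.001, 0.999, 0.046, 0.004]
wrist_force: [-0.6, -0.3, -0.4]
gripper_width: 0.0385
```

```bash
python3 -c "
from h import *
go([.52,-.03,.21],CY)
print('grip open target',car(.0896,0,.075))"
```

```text
row: turn [ 0.0216 -0.0625  0.0054] shift [ 0.1865 -0.1969 -0.3542] | tcp [ 0.5101 -0.0428  0.1887] yaw 5.284314049643966
grip open target [ 0.5932 -0.0033  0.075 ]
```

Emit:
{"fn": "send_rows", "kwargs": {"rows": [[0,0,0,-0.6,-0.9,-1.3,50],[0,0,0,-0.6,-0.9,-1.3,50],[0,0,0,-0.6,-0.9,-1.3,50],[0,0,0,-0.6,-0.9,-1.3,50]]}}

```text
time: 31.38
tcp_pos: [0.4666, 0.008, 0.261]
tool_rot: [-0.0, 0.999, 0.046, -0.001]
wrist_force: [0.3, 0.2, 0.2]
gripper_width: 0.0462
```

```bash
python3 -c "
from h import *
im,K,T=cam('wrist'); 
P=np.array([car(x,y,.05) for y in (.09,.03,-.03) for x in (-.082,.062)]); uv=proj(K,T,P); o=im.copy()
for q in uv: cv2.circle(o,tuple(int(a) for a in q),3,(255,0,255),1)
cv2.imwrite('pics/w9.png',cv2.resize(o[30:270,100:440],(800,565))[:,:,::-1]); print(uv.round(0).tolist())
go(car(.0896,0,.15),CY)"
```

```text
[[207.0, 204.0], [202.0, 95.0], [250.0, 204.0], [249.0, 95.0], [292.0, 204.0], [297.0, 95.0]]
row: turn [-0.0026  0.0197  0.0028] shift [2.0906 0.3791 1.8396] | tcp [0.4665 0.0078 0.2607] yaw 5.262801407229889
```

View pics/w9.png

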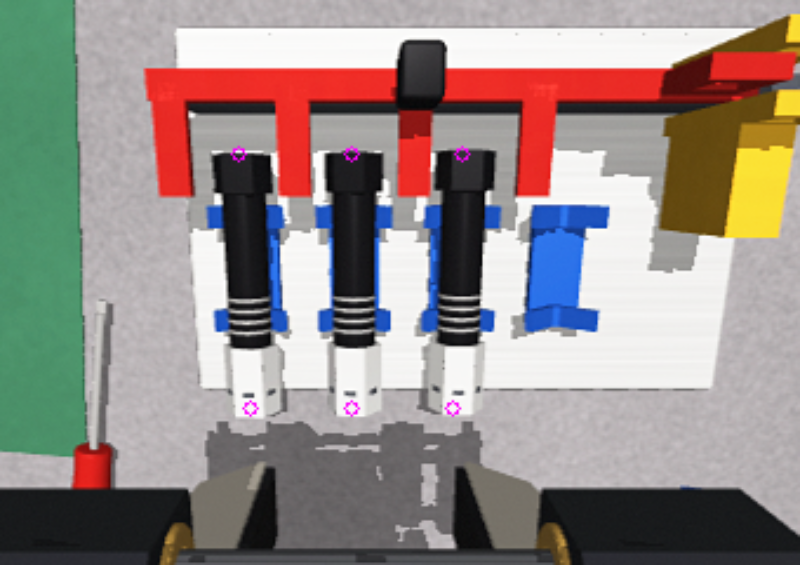

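Picture 14: three torches are seated in grooves 4, 3 and 2 with lenses towards the robot. Their ends match the predicted points, and the teeth clear the tails. Now I grip the comb and close it 30 mm.

```bash
python3 -c "
from h import *
go(car(.0885,-.001,.078),CY)"
```

```text
row: turn [-0.0026  0.0197  0.0028] shift [2.0755 0.3962 3.0397] | tcp [0.4665 0.0078 0.2607] yaw 5.262801407229889
```

Emit:
{"fn": "send_rows", "kwargs": {"rows": [[0,0,0,1,0.4,0.5,60],[0,0,0,2.07,0.4,1,60],[0,0,0,2.07,0.4,1.5,60],[0,0,0,2.07,0.4,2.2,60],[0,0,0,2.07,0.4,2.8,60],[0,0,0,2.07,0.4,3.03,60],[0,0,0,2.07,0.4,3.03,60],[0,0,0,2.07,0.4,3.03,0]], "grip_force": 20}}

```text
time: 32.42
tcp_pos: [0.5938, -0.0046, 0.0819]
tool_rot: [0.0, 0.999, 0.046, 0.001]
wrist_force: [-0.1, 0.6, -0.8]
gripper_width: 0.0492
```

Emit:
{"fn": "send_rows", "kwargs": {"rows": [[0,0,0,0,0,0,0],[0,0,0,0,0,0,0],[0,0,0,0,0,0,0],[0,0,0,0,0,0,0],[0,0,0,0,0,0,0],[0,0,0,0,0,0,0],[0,0,0,0,0,0,0]]}}

```text
time: 33.3
tcp_pos: [0.593, -0.0044, 0.0811]
tool_rot: [0.0, 0.999, 0.046, 0.0]
wrist_force: [-2.1, -0.4, 6.1]
gripper_width: 0.0196
```

```bash
python3 -c "
from h import *
go(car(.0885,-.0307,.078),CY)"
```

```text
row: turn [ 0.0025 -0.0049  0.0054] shift [-0.0132  0.494   0.0515] | tcp [ 0.593  -0.0044  0.0811] yaw 5.282831976773381
```

Emit:
{"fn": "send_rows", "kwargs": {"rows": [[0,0,0,0,0.1,0,0],[0,0,0,0,0.2,0,0],[0,0,0,0,0.3,0,0],[0,0,0,0,0.4,0,0],[0,0,0,0,0.5,0,0],[0,0,0,0,0.5,0,0],[0,0,0,0,0.5,0,0],[0,0,0,0,0.5,0,0]]}}

```text
time: 34.3
tcp_pos: [0.5958, -0.0346, 0.0811]
tool_rot: [0.0, 0.999, 0.046, 0.0]
wrist_force: [-0.3, -1.5, 5.5]
gripper_width: 0.0199
```

```bash
python3 -c "
from h import *
go(car(.0885,-.0307,.078),CY)"
```

```text
row: turn [ 0.0058 -0.0056  0.0048] shift [-0.0136 -0.0116  0.0517] | tcp [ 0.5958 -0.0346  0.0811] yaw 5.278763318686563
```

Emit:
{"fn": "send_rows", "kwargs": {"rows": [[0,0,0,0,0,0,50],[0,0,0,0,0,0,50],[0,0,0,0,0,0,50],[0,0,0,0,0,0,50],[0,0,0,0,0,-0.8,60],[0,0,0,0,0,-1.6,60],[0,0,0,0,0,-2.4,60],[0,0,0,0,0,-2.4,60]]}}

```text
time: 35.3
tcp_pos: [0.5976, -0.0345, 0.2291]
tool_rot: [0.001, 0.999, 0.046, 0.004]
wrist_force: [0.8, -0.1, 0.0]
gripper_width: 0.0552
```

```bash
python3 -c "
from h import *
im,K,T=cam('top'); t=np.array([[385.8,235],[389.8,205.3]]); print(ray(K,T,t,.015))
go([.42,-.36,.24],np.radians(-8))"
```

```text
[[ 0.423  -0.3868  0.015 ]
 [ 0.511  -0.3987  0.015 ]]
row: turn [ 0.0049 -0.0282  1.6603] shift [-3.4247  5.1353 -0.2341] | tcp [ 0.5963 -0.0343  0.2264] yaw 5.282604996138848
```

Emit:
{"fn": "send_rows", "kwargs": {"rows": [[0,0,1.66,-3.3,5.6,-0.2,60],[0,0,1.66,-3.3,5.6,-0.2,60],[0,0,1.66,-3.3,5.6,-0.2,60],[0,0,1.66,-3.3,5.6,-0.2,60],[0,0,1.66,-3.3,5.6,-0.2,60],[0,0,1.66,-3.3,5.6,-0.2,60],[0,0,1.66,-3.3,5.6,-0.2,60],[0,0,1.66,-3.3,5.6,-0.2,60]]}}

```text
time: 36.35
tcp_pos: [0.4287, -0.3869, 0.2352]
tool_rot: [-0.001, 0.998, -0.071, -0.001]
wrist_force: [-0.3, -0.5, 0.1]
gripper_width: 0.0549
```

Emit:
{"fn": "send_rows", "kwargs": {"rows": [[0,0,0,0,0,0,60],[0,0,0,0,0,0,60]]}}

```text
time: 36.6
tcp_pos: [0.4302, -0.3854, 0.2366]
tool_rot: [-0.0, 0.998, -0.069, -0.0]
wrist_force: [0.0, -0.9, -0.4]
gripper_width: 0.055
```

```bash
python3 -c "
from h import *
im,K,T=cam('wrist'); cv2.imwrite('pics/w10.png',cv2.resize(im[60:270,130:430],(800,560))[:,:,::-1])
go([.43,-.388,.24],np.radians(-8))
# comb vs grooves from top view
t,K2,T2=cam('top'); hsv=cv2.cvtColor(t,cv2.COLOR_RGB2HSV); H,S,V=[hsv[...,i].astype(int) for i in range(3)]
m=((H<8)|(H>172))&(S>150); m[:155]=0;m[245:]=0;m[:,:205]=0;m[:,335:]=0
v,u=np.nonzero(m); p=R.from_euler('z',-CY).apply(ray(K2,T2,np.c_[u,v],.08)-CO); q=p[(p[:,0]>.045)&(p[:,0]<.07)]
y=np.sort(q[:,1]); g=np.split(y,np.nonzero(np.diff(y)>.012)[0]+1); print('teeth y',[(k.min().round(4),k.max().round(4),len(k)) for k in g])
"
```

```text
row: turn [-0.0008 -0.0005  0.0155] shift [ 0.0033  0.0393 -0.0554] | tcp [ 0.4301 -0.3856  0.2367] yaw -7.876378998892015
teeth y [(np.float64(-0.098), np.float64(-0.0829), 48), (np.float64(-0.038), np.float64(-0.0207), 51), (np.float64(0.0216), np.float64(0.0392), 54), (np.float64(0.0812), np.float64(0.0989), 52)]
```

View pics/w10.png

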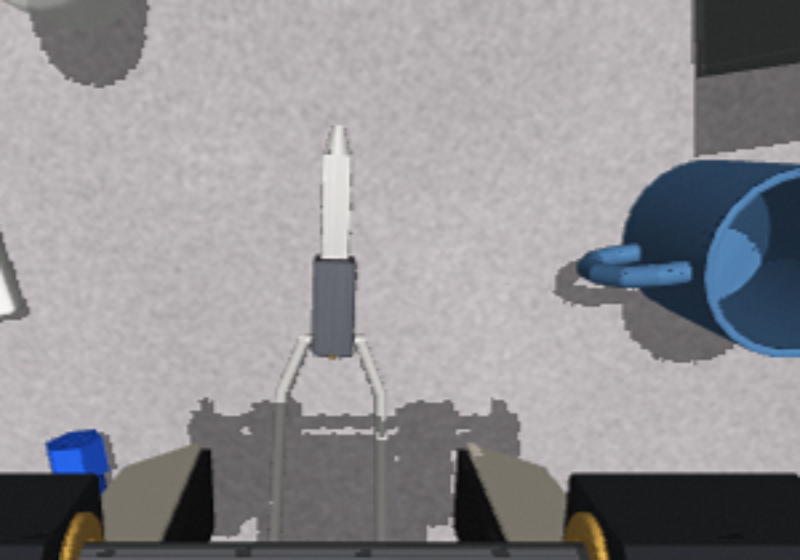

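Picture 15: tip at (257,107) px, head from (255,156) to (255,193), ring hanging back, mug handle well to the right. The teeth are centred over the grooves within 1 mm.

```bash
python3 -c "
from h import *
im,K,T=cam('wrist')
tip=ray(K,T,[[257.1,106.9]],.012)[0]; hf=ray(K,T,[[255.25,156.4]],.024)[0]; hb=ray(K,T,[[255.25,193.1]],.024)[0]
print(tip,hf,hb); d=tip-hf; print('yaw tip-hf',np.degrees(np.arctan2(d[1],d[0])),'len',np.hypot(*d[:2]),np.hypot(*(hf-hb)[:2]))
yaw=np.arctan2((tip-hb)[1],(tip-hb)[0]); print(np.degrees(yaw)); a=np.array([np.cos(yaw),np.sin(yaw),0])
g=(hf-.02*a+tip-.086*a+hb+.03*a)/3; print('grip',g); go([g[0],g[1],-.006],yaw)"
```

```text
[ 0.5129 -0.4     0.012 ] [ 0.4501 -0.3888  0.024 ] [ 0.3993 -0.3818  0.024 ]
yaw tip-hf -10.08497715898213 len 0.06371188979644667 0.05128202898355777
-9.09722167565788
grip [ 0.4291 -0.3862  0.02  ]
row: turn [ 0.0011 -0.0012  0.1484] shift [-0.0137  0.0022  4.0461] | tcp [ 0.4299 -0.3861  0.2368] yaw -7.910025725298767
```

Emit:
{"fn": "send_rows", "kwargs": {"rows": [[0,0,0.15,-0.01,0,0.9,60],[0,0,0.15,-0.01,0,1.8,60],[0,0,0.15,-0.01,0,2.7,60],[0,0,0.15,-0.01,0,3.4,60],[0,0,0.15,-0.01,0,3.8,60],[0,0,0.15,-0.01,0,4,60],[0,0,0.15,-0.01,0,4.06,60],[0,0,0.15,-0.01,0,4.06,60]], "grip_force": 35}}

```text
time: 37.75
tcp_pos: [0.4292, -0.3873, -0.0061]
tool_rot: [0.001, 0.997, -0.08, 0.001]
wrist_force: [-0.5, -0.5, 0.3]
gripper_width: 0.0554
```

Emit:
{"fn": "send_rows", "kwargs": {"rows": [[0,0,0,0,0,0,0],[0,0,0,0,0,0,0],[0,0,0,0,0,0,0],[0,0,0,0,0,0,0],[0,0,0,0,0,0,0],[0,0,0,0,0,0,0],[0,0,0,0,0,0,0],[0,0,0,0,0,0,0]]}}

```text
time: 38.75
tcp_pos: [0.4288, -0.3866, -0.0068]
tool_rot: [-0.0, 0.997, -0.08, -0.0]
wrist_force: [0.1, 4.6, 5.2]
gripper_width: 0.0216
```

Emit:
{"fn": "send_rows", "kwargs": {"rows": [[0,0,0,0,0,-0.7,0],[0,0,0,0,0,-1.4,0],[0,0,0,0,0,-2.1,0],[0,0,0,0,0,-2.5,0],[0,0,0,0,0,-2.5,0],[0,0,0,0,0,-2.5,0]]}}

```text
time: 39.5
tcp_pos: [0.4279, -0.3863, 0.1411]
tool_rot: [-0.001, 0.997, -0.08, -0.001]
wrist_force: [-0.3, -0.3, -2.9]
gripper_width: 0.0219
```

```bash
python3 -c "
from h import *
go(car(-.06,-.165,.16),CY)
im,K,T=cam('wrist'); cv2.imwrite('pics/w11.png',im[:,:,::-1])"
```

```text
row: turn [-0.0135  0.0155 -1.8056] shift [-0.0312 -3.4577 -0.3086] | tcp [ 0.4279 -0.3863  0.1411] yaw -9.204962868308431
```

Emit:
{"fn": "send_rows", "kwargs": {"rows": [[0,0,-1.8,-0.03,-3.46,-0.3,0],[0,0,-1.8,-0.03,-3.46,-0.3,0],[0,0,-1.8,-0.03,-3.46,-0.3,0],[0,0,-1.8,-0.03,-3.46,-0.3,0],[0,0,-1.8,-0.03,-3.46,-0.3,0],[0,0,-1.8,-0.03,-3.46,-0.3,0],[0,0,-1.8,-0.03,-3.46,-0.3,0]]}}

```text
time: 40.42
tcp_pos: [0.4598, -0.1828, 0.1604]
tool_rot: [-0.0, 0.999, 0.045, -0.0]
wrist_force: [-0.6, 0.8, -4.2]
gripper_width: 0.022
```

```bash
python3 -c "
from h import *
go(car(-.04,-.165,.0885),CY)
im,K,T=cam('wrist'); hsv=cv2.cvtColor(im,cv2.COLOR_RGB2HSV); H,S,V=[hsv[...,i].astype(int) for i in range(3)]
tc=lambda p:R.from_euler('z',-CY).apply(p-CO)
for b in blobs((H>18)&(H<35)&(S>120)&(np.arange(384)[:,None]<240),150):
    v,u=np.nonzero(b); print('yel',b.sum(),u.min(),u.max(),v.min(),v.max())
    for vv in range(v.min(),v.max(),6): 
        r=u[v==vv]; q=tc(ray(K,T,[[r.min()-.5,vv],[r.max()+.5,vv]],.128)); print(vv,r.min(),r.max(),q[:,0].mean().round(4),q[:,1].round(4),q[:,1].mean().round(4))
cv2.imwrite('pics/w11.png',cv2.resize(im[0:280,120:400],(600,600))[:,:,::-1])"
```

```text
row: turn [-0.0011  0.0053 -0.0158] shift [ 0.3278 -0.0257  1.1989] | tcp [ 0.4598 -0.1828  0.1604] yaw 5.113239909782866
yel 4138 226 280 1 108
1 278 280 0.0836 [-0.1807 -0.1825] -0.1816
7 226 280 0.0805 [-0.1487 -0.1826] -0.1656
13 226 280 0.0772 [-0.1486 -0.1827] -0.1656
19 226 280 0.074 [-0.1485 -0.1828] -0.1656
25 229 278 0.0706 [-0.1503 -0.1816] -0.1659
31 230 277 0.0673 [-0.1508 -0.181 ] -0.1659
37 232 275 0.0639 [-0.152  -0.1798] -0.1659
43 234 273 0.0605 [-0.1532 -0.1786] -0.1659
49 236 271 0.057 [-0.1544 -0.1774] -0.1659
55 237 270 0.0536 [-0.1549 -0.1768] -0.1659
61 237 270 0.05 [-0.1549 -0.1768] -0.1658
67 237 270 0.0465 [-0.1548 -0.1769] -0.1658
73 237 270 0.0428 [-0.1547 -0.1769] -0.1658
79 237 270 0.0392 [-0.1546 -0.177 ] -0.1658
85 237 270 0.0355 [-0.1546 -0.177 ] -0.1658
91 237 270 0.0318 [-0.1545 -0.1771] -0.1658
97 238 270 0.028 [-0.1551 -0.1771] -0.1661
103 238 269 0.0242 [-0.155  -0.1765] -0.1658
```

View pics/w11.png

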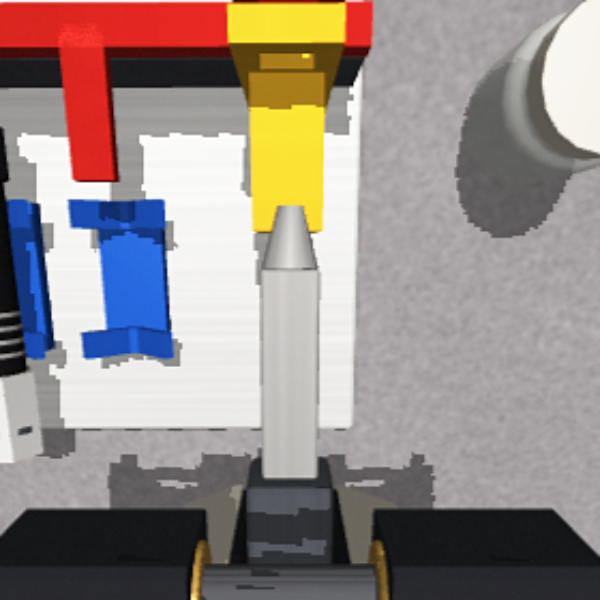

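Picture 16 (last): the pin is held straight in line with the bracket, tip at (255,97). The bracket centre measures y' = -0.1657. Now I lower and insert.

Emit:
{"fn": "send_rows", "kwargs": {"rows": [[0,0,-0.01,0,-0.015,0.5,0],[0,0,-0.01,0,-0.015,1,0],[0,0,-0.01,0,-0.015,1.17,0],[0,0,-0.01,0,-0.015,1.17,0],[0,0,-0.01,0,-0.015,1.17,0]]}}

```text
time: 41.1
tcp_pos: [0.4608, -0.1814, 0.0919]
tool_rot: [0.001, 0.999, 0.046, 0.001]
wrist_force: [0.4, 0.5, -3.4]
gripper_width: 0.0214
```

```bash
python3 -c "
from h import *
go(car(.053,-.1657,.0895),CY)"
```

```text
row: turn [ 0.0094 -0.0123  0.003 ] shift [1.8593 0.0081 0.0428] | tcp [ 0.4608 -0.1814  0.0919] yaw 5.264222904042963
```

Emit:
{"fn": "send_rows", "kwargs": {"rows": [[0,0,0,0.3,0.008,0.02,0],[0,0,0,0.6,0.008,0.02,0],[0,0,0,0.7,0.008,0.02,0],[0,0,0,0.7,0.008,0.02,0],[0,0,0,0.7,0.008,0.02,0]]}}

```text
time: 41.72
tcp_pos: [0.5013, -0.1774, 0.0897]
tool_rot: [-0.0, 0.999, 0.046, -0.0]
wrist_force: [-0.4, -0.5, -3.6]
gripper_width: 0.0218
```

```bash
python3 -c "
from h import *
go(car(.053,-.1657,.0895),CY)"
```

```text
row: turn [-0.0003  0.0032  0.0047] shift [1.1804 0.0136 0.0033] | tcp [ 0.5013 -0.1774  0.0897] yaw 5.27742373508881
```

Emit:
{"fn": "send_rows", "kwargs": {"rows": [[0,0,0,0.15,0.014,0,0],[0,0,0,0.3,0.014,0,0],[0,0,0,0.4,0.014,0,0],[0,0,0,0.5,0.014,0,0],[0,0,0,0.5,0.014,0,0]]}}

```text
time: 42.35
tcp_pos: [0.5322, -0.1754, 0.0895]
tool_rot: [0.0, 0.999, 0.046, 0.0]
wrist_force: [0.1, -0.4, -3.3]
gripper_width: 0.0219
```

Emit:
{"fn": "send_rows", "kwargs": {"rows": [[0,0,0,0.1,0,0,0],[0,0,0,0.2,0,0,0],[0,0,0,0.3,0,0,0],[0,0,0,0.4,0,0,0],[0,0,0,0.4,0,0,0]]}}

```text
time: 42.98
tcp_pos: [0.5562, -0.1732, 0.0895]
tool_rot: [0.0, 0.999, 0.046, 0.0]
wrist_force: [-0.4, 0.4, -3.8]
gripper_width: 0.0215
```

```bash
python3 -c "
from h import *
go(car(.053,-.1657,.0895),CY)"
```

```text
row: turn [ 0.0015 -0.0013  0.0076] shift [ 0.2631 -0.0013  0.0006] | tcp [ 0.5562 -0.1732  0.0895] yaw 5.3008770954599225
```

Emit:
{"fn": "send_rows", "kwargs": {"rows": [[0,0,0,0.1,0,0,0],[0,0,0,0.18,0,0,0],[0,0,0,0.22,0,0,0],[0,0,0,0.22,0,0,0]]}}

```text
time: 43.48
tcp_pos: [0.569, -0.172, 0.0895]
tool_rot: [0.0, 0.999, 0.046, -0.0]
wrist_force: [0.8, -0.5, -4.8]
gripper_width: 0.0215
```

Emit:
{"fn": "send_rows", "kwargs": {"rows": [[0,0,0,0.04,0,0,0],[0,0,0,0.06,0,0,0],[0,0,0,0.06,0,0,0],[0,0,0,0.06,0,0,0]]}}

```text
time: 43.98
tcp_pos: [0.5724, -0.1717, 0.0896]
tool_rot: [0.0, 0.999, 0.046, -0.0]
wrist_force: [-0.0, 0.1, -3.3]
gripper_width: 0.0216
```

Emit:
{"fn": "send_rows", "kwargs": {"rows": [[0,0,0,0.04,0,0,0],[0,0,0,0.04,0,0,0],[0,0,0,0.04,0,0,0]]}}

```text
time: 44.35
tcp_pos: [0.5728, -0.1716, 0.0895]
tool_rot: [-0.0, 0.999, 0.046, -0.002]
wrist_force: [-7.9, -1.0, 0.4]
gripper_width: 0.022
```

Emit:
{"fn": "send_rows", "kwargs": {"rows": [[0,0,0,0.04,0,0,0],[0,0,0,0.04,0,0,0],[0,0,0,0.04,0,0,0]]}}

```text
time: 44.72
tcp_pos: [0.5727, -0.1716, 0.0895]
tool_rot: [-0.0, 0.999, 0.046, -0.005]
wrist_force: [-17.0, -1.9, 5.5]
gripper_width: 0.0215
```

The shoulder is seated: 17 N reaction at the predicted position. I settle the head onto the ledge, release, and rise clear of the ring.

Emit:
{"fn": "send_rows", "kwargs": {"rows": [[0,0,0,-0.04,0,0.02,0],[0,0,0,-0.04,0,0.02,40],[0,0,0,-0.04,0,0.02,55],[0,0,0,-0.04,0,0.02,55],[0,0,0,-0.04,0,0.02,55],[0,0,0,-0.04,0,-0.6,55],[0,0,0,-0.04,0,-1.4,55],[0,0,0,-0.04,0,-2.2,55]]}}

```text
time: 45.72
tcp_pos: [0.5748, -0.1714, 0.223]
tool_rot: [-0.0, 0.999, 0.046, -0.0]
wrist_force: [1.1, -0.4, -0.2]
gripper_width: 0.0505
```

Emit:
{"fn": "send_rows", "kwargs": {"rows": [[0,0,0,0,0,-0.3,0],[0,0,0,-0.5,0,-0.3,0],[0,0,0,-1.2,0,-0.3,0],[0,0,0,-2,0,-0.3,0],[0,0,0,-2.8,0,-0.3,0],[0,0,0,-3.1,0,-0.3,0],[0,0,0,-3.1,0,-0.3,0],[0,0,0,-3.1,0,-0.3,0]]}}

```text
time: 46.72
tcp_pos: [0.3909, -0.1889, 0.2398]
tool_rot: [0.0, 0.999, 0.046, 0.001]
wrist_force: [0.4, -0.7, 0.4]
gripper_width: 0.0003
```

```bash
python3 -c "
from h import *
go(car(-.12,-.1657,.163),CY)
tc=lambda p:R.from_euler('z',-CY).apply(p-CO)
for n in ('wrist','scene','top'):
    im,K,T=cam(n); hsv=cv2.cvtColor(im,cv2.COLOR_RGB2HSV); H,S,V=[hsv[...,i].astype(int) for i in range(3)]
    pr=proj(K,T,[car(.029-.122*np.cos(np.radians(37)),-.1657,.107+.122*np.sin(np.radians(37)))]); print(n,'pred sleeve px',pr)
    for b in blobs((H>5)&(H<18)&(S>170)&(V>120),8): v,u=np.nonzero(b); print(b.sum(),u.mean(),v.mean())
"
```

```text
row: turn [ 0.004  -0.0077  0.0061] shift [ 0.1465 -0.0107  1.28  ] | tcp [ 0.3909 -0.1889  0.2398] yaw 5.288711933486515
wrist pred sleeve px [[254.1319 135.2685]]
210 254.38095238095238 129.92857142857142
323 253.74613003095976 138.44272445820434
scene pred sleeve px [[194.8593 184.6504]]
25 194.84 183.84
11 241.63636363636363 212.63636363636363
13 246.46153846153845 214.46153846153845
top pred sleeve px [[325.404  224.6238]]
48 325.5625 225.39583333333334
```

The sleeve matches its predicted place in all three cameras, so the pin is fully home. I lower behind the sleeve, then sweep along the arc.

Emit:
{"fn": "send_rows", "kwargs": {"rows": [[0,0,0,0,-0.01,0.6,0],[0,0,0,0,-0.01,1.1,0],[0,0,0,0,-0.01,1.28,0],[0,0,0,0,-0.01,1.28,0],[0,0,0,0,-0.01,1.28,0]]}}

```text
time: 47.5
tcp_pos: [0.3904, -0.1885, 0.1638]
tool_rot: [0.001, 0.999, 0.046, 0.001]
wrist_force: [0.4, 0.4, -0.2]
gripper_width: 0.0002
```

```bash
python3 -c "
from h import *
for f,dz in ((143,.017),(130,.017),(115,.017),(100,.016),(90,.015),(75,.014),(62,.013),(50,.013),(45,.013)):
    a=np.radians(f); print(f,end=' '); go(car(.029+.122*np.cos(a)-.0155,-.1657,.107+.122*np.sin(a)-dz),CY)"
```

```text
143 row: turn [ 0.0097 -0.0107  0.0059] shift [ 0.7563 -0.0022  0.0072] | tcp [ 0.3904 -0.1885  0.1638] yaw 5.286905457260841
130 row: turn [ 0.0097 -0.0107  0.0059] shift [ 1.0737 -0.0015 -0.3263] | tcp [ 0.3904 -0.1885  0.1638] yaw 5.286905457260841
115 row: turn [ 0.0097 -0.0107  0.0059] shift [ 1.5218 -0.0007 -0.6108] | tcp [ 0.3904 -0.1885  0.1638] yaw 5.286905457260841
100 row: turn [ 0.0097 -0.0107  0.0059] shift [ 2.0283 -0.0001 -0.7863] | tcp [ 0.3904 -0.1885  0.1638] yaw 5.286905457260841
90 row: turn [ 0.0097 -0.0107  0.0059] shift [ 2.3814  0.0003 -0.8333] | tcp [ 0.3904 -0.1885  0.1638] yaw 5.286905457260841
75 row: turn [ 0.0097 -0.0107  0.0059] shift [ 2.9076  0.0006 -0.7799] | tcp [ 0.3904 -0.1885  0.1638] yaw 5.286905457260841
62 row: turn [ 0.0097 -0.0107  0.0059] shift [ 3.3357  0.0008 -0.6272] | tcp [ 0.3904 -0.1885  0.1638] yaw 5.286905457260841
50 row: turn [ 0.0097 -0.0107  0.0059] shift [ 3.6877  0.0007 -0.389 ] | tcp [ 0.3904 -0.1885  0.1638] yaw 5.286905457260841
45 row: turn [ 0.0097 -0.0107  0.0059] shift [ 3.8184  0.0007 -0.269 ] | tcp [ 0.3904 -0.1885  0.1638] yaw 5.286905457260841
```

Emit:
{"fn": "send_rows", "kwargs": {"rows": [[0,0,0,0.5,0,0,0],[0,0,0,0.76,0,0,0],[0,0,0,1.07,0,-0.32,0],[0,0,0,1.3,0,-0.48,0],[0,0,0,1.52,0,-0.61,0],[0,0,0,1.77,0,-0.71,0],[0,0,0,2.03,0,-0.79,0],[0,0,0,2.03,0,-0.79,0]]}}

```text
time: 48.5
tcp_pos: [0.5117, -0.1769, 0.2108]
tool_rot: [0.0, 0.999, 0.047, 0.001]
wrist_force: [-0.0, 0.3, 0.4]
gripper_width: 0.0004
```

```bash
cat > sl.py <<'E'
from h import *
for n in ('wrist','scene','top'):
    im,K,T=cam(n); hsv=cv2.cvtColor(im,cv2.COLOR_RGB2HSV); H,S,V=[hsv[...,i].astype(int) for i in range(3)]
    F=np.arange(143,-1,-1); P=np.array([car(.029+.122*np.cos(np.radians(f)),-.1657,.107+.122*np.sin(np.radians(f))) for f in F]); uv=proj(K,T,P)
    for b in blobs((H>5)&(H<18)&(S>170)&(V>110),6):
        v,u=np.nonzero(b); d=np.hypot(uv[:,0]-u.mean(),uv[:,1]-v.mean()); i=d.argmin()
        if d[i]<25: print(n,b.sum(),u.mean().round(1),v.mean().round(1),"ring phi",F[i],"dist px",d[i].round(1))
E
python3 sl.py; python3 -c "
from h import *
go(car(.029+.122*np.cos(np.radians(50))-.0155,-.1657,.107+.122*np.sin(np.radians(50))-.013),CY)"
```

```text
wrist 1011 255.2 219.9 ring phi 98 dist px 0.8
scene 27 217.0 176.0 ring phi 99 dist px 0.8
scene 11 241.6 212.6 ring phi 32 dist px 17.4
scene 16 245.8 215.3 ring phi 23 dist px 14.8
scene 18 238.5 226.5 ring phi 0 dist px 24.3
scene 11 244.0 228.0 ring phi 0 dist px 19.0
row: turn [-0.0005  0.0046  0.0057] shift [1.68   0.0106 0.3767] | tcp [ 0.5103 -0.1768  0.2101] yaw 5.2852648816286045
```

The ring is being carried exactly as planned (phi≈98°). Next I continue past the snap point.

Emit:
{"fn": "send_rows", "kwargs": {"rows": [[0,0,0,0.37,0,-0.04,0],[0,0,0,0.6,0,-0.02,0],[0,0,0,0.9,0,0.02,0],[0,0,0,1.15,0,0.08,0],[0,0,0,1.34,0,0.16,0],[0,0,0,1.55,0,0.27,0],[0,0,0,1.68,0,0.37,0],[0,0,0,1.68,0,0.37,0]]}}

```text
time: 49.65
tcp_pos: [0.6112, -0.1673, 0.187]
tool_rot: [-0.0, 0.999, 0.046, -0.001]
wrist_force: [-0.1, -0.3, 0.9]
gripper_width: 0.0005
```

Emit:
{"fn": "send_rows", "kwargs": {"rows": [[0,0,0,0,0,0,0],[0,0,0,-0.5,0,-0.8,0],[0,0,0,-1.2,0,-1,0],[0,0,0,-1.8,0,-1,0],[0,0,0,-2.4,0,-1,0],[0,0,0,-2.4,0,-1,0]]}}

```text
time: 50.4
tcp_pos: [0.466, -0.1809, 0.2491]
tool_rot: [0.0, 0.999, 0.045, 0.0]
wrist_force: [0.7, 0.2, 1.0]
gripper_width: 0.0002
```

```bash
python3 sl.py; python3 -c "
from h import *
print(pose()[:3,3])
im,K,T=cam('wrist'); print(proj(K,T,[car(.151,-.1657,.107),car(.151,-.1657,.2)]))
im,K,T=cam('scene'); print(proj(K,T,[car(.151,-.1657,.107)]))"
```

```text
wrist 10 242.5 28.0 ring phi 68 dist px 12.8
wrist 10 267.5 28.0 ring phi 68 dist px 12.2
wrist 11 242.0 45.0 ring phi 73 dist px 13.4
wrist 21 270.9 47.6 ring phi 74 dist px 15.5
scene 11 241.6 212.6 ring phi 32 dist px 17.4
scene 16 245.8 215.3 ring phi 23 dist px 14.8
scene 27 262.3 223.5 ring phi 2 dist px 0.4
scene 7 244.0 230.0 ring phi 0 dist px 19.5
top 44 315.0 145.2 ring phi 0 dist px 0.4
[ 0.4685 -0.181   0.2485]
[[255.0424 -27.7655]
 [255.2603 -99.3401]]
[[262.709 224.581]]
```

The ring has snapped shut: scene and top views both put the sleeve at phi≈0. I retreat and run the final checks.

Emit:
{"fn": "send_rows", "kwargs": {"rows": [[0,0,0,-0.5,1,-0.5,30],[0,0,0,-1,2,-0.8,30],[0,0,0,-1,3,-0.8,30],[0,0,0,-1,4,-0.8,30],[0,0,0,-1,4,-0.8,30],[0,0,0,-1,4,-0.8,30]]}}

```text
time: 51.4
tcp_pos: [0.4305, -0.4253, 0.2949]
tool_rot: [-0.001, 0.999, 0.046, -0.0]
wrist_force: [0.7, 0.8, 0.4]
gripper_width: 0.0275
```

```bash
python3 sl.py
python3 - <<'E'
from h import *
tc=lambda p:R.from_euler('z',-CY).apply(p-CO)
t,K,T=cam('top'); hsv=cv2.cvtColor(t,cv2.COLOR_RGB2HSV); H,S,V=[hsv[...,i].astype(int) for i in range(3)]
roi=np.zeros(H.shape,bool); roi[155:245,205:335]=1
def P(m,z): v,u=np.nonzero(m); return tc(ray(K,T,np.c_[u,v],z))
p=P(roi&((H<8)|(H>172))&(S>150),.08); y=np.sort(p[(p[:,0]>.045)&(p[:,0]<.07)][:,1])
print('teeth',[k.mean().round(4) for k in np.split(y,np.nonzero(np.diff(y)>.012)[0]+1)])
p=P(roi&(V<55),.05); q=p[(abs(p[:,0])<.03)]; y=np.sort(q[:,1])
for k in np.split(y,np.nonzero(np.diff(y)>.012)[0]+1):
    s=p[abs(p[:,1]-k.mean())<.012]; print('barrel y',k.mean().round(4),'dark x',s[:,0].min().round(3),s[:,0].max().round(3),len(k))
mat=t[142:266,116:182]; print('dark px on mat',int((cv2.cvtColor(mat,cv2.COLOR_RGB2HSV)[...,2]<45).sum()), monitor.read_state()['wrist_force'])
E
```

```text
scene 17 240.7 215.1 ring phi 28 dist px 19.4
scene 17 245.8 215.4 ring phi 23 dist px 14.9
scene 27 262.3 223.5 ring phi 2 dist px 0.4
scene 7 244.0 230.0 ring phi 0 dist px 19.5
top 44 315.0 145.2 ring phi 0 dist px 0.4
teeth [np.float64(-0.0903), np.float64(-0.0298), np.float64(0.0298), np.float64(0.0899)]
barrel y -0.1811 dark x 0.026 0.026 1
barrel y -0.164 dark x -0.083 0.101 2
barrel y -0.0288 dark x -0.041 0.11 126
barrel y 0.0307 dark x -0.041 0.084 123
barrel y 0.0902 dark x -0.043 0.082 132
dark px on mat 0 [-0.1666  0.1924  0.0043]
```

```bash
python3 -c "
from h import *
print(env.sign_off())"
```

```text
the job is handed in; nothing more can be done
None
```

The job is done and handed in at about 51 s. I slid the comb open to its end stop and laid all three torches in grooves 4, 3 and 2, lens ends towards the robot. I then closed the comb 30 mm, pushed the pin home and flipped the ring over so it snapped shut.

**Last checks (after retreating):**
- **Torches:** all three barrels lie within about 1 mm of their groove lines, and none are left on the mat.
- **Comb:** all four teeth are centred over the grooves, within 0.3 mm.
- **Pin:** at the seat the push met about 17 N, at the predicted position. The open ring's sleeve then matched its predicted place to within about 1 px in the top and scene views and 5 px in the wrist view, so the pin was home.
- **Ring:** the sleeve reads shut, 0° in the top view and about 2° in the scene view, which is under 1.5 px of disagreement.

**What failed or disagreed:**
- **Fingertips:** they stood about 22 mm higher than described, so my first two grasps of one torch closed on nothing. The torch did not move, and I corrected the height for every later grasp.
- **Groove position along x:** the wrist and top cameras differed by about 3 mm. I used the middle, and the torches seated properly.
- **Other things on the bench:** I did not re-measure these at the end. I never deliberately touched them, and no unexpected contact forces showed up.

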